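# Set out the stencil boards for the print class

### The job

Take the cover off the storage case and stand it on the table, handle up. Gently lean every stencil board from the case on the display stand, side by side without overlapping, foot on the plate behind the front lip, upper part back against the rail, right way up and picture side showing; then put the cover back on the case, fully seated. Leave the roll of tape, the paint jar and the mug where they are.

Things in the scene. Friction and masses are not known exactly. Their poses are not given: they have to be found in the camera images.
- case: Heavy black open-topped case, fixed, 246 (x) by 108 (y) mm. Level shoulder 85 mm up carries the cover's rim; inside it a 5 mm neck, 226 by 88 mm outside, rises to 100 mm. Five slots along y between foam blocks (tops at 85 mm), centred at x = -84, -42, 0, 42, 84 mm, 14 mm wide, 78 mm long, floor 10 mm above the table. Origin: centre of the underside, on the table; z up.
- cover: Loose black cover, 0.3 kg: upside-down tray 246 (x) by 108 (y) mm, 83 mm high, inside 236 by 98 mm (5 mm clear of the case's neck all round). On top a bar handle along x, 100 mm long, 16 mm wide (y), 16 mm thick, its top 118 mm above the rim, 19 mm free beneath; pinch it across y. Origin: centre of the rim plane (underside). Seated, it is 85 mm above the case's origin, either way round.
- board1: Loose brown hardboard stencil board, a dark flower on one face: 10 mm thick (x), 70 mm wide (y), 140 mm high (z), 0.1 kg. Origin: centre of its lower edge; z to the upper edge; +x is the picture side. May be absent; else it starts upright in any slot of the case, origin 10 mm above the table, its upper 50 mm above the neck and under the cover, +x as the case's +x.
- board2: Loose brown hardboard stencil board, a dark bicycle on one face: 10 mm thick (x), 70 mm wide (y), 140 mm high (z), 0.1 kg. Origin: centre of its lower edge; z to the upper edge; +x is the picture side. May be absent; else it starts upright in any slot of the case, origin 10 mm above the table, its upper 50 mm above the neck and under the cover, +x as the case's +x.
- board3: Loose brown hardboard stencil board, a dark globe on one face: 10 mm thick (x), 70 mm wide (y), 140 mm high (z), 0.1 kg. Origin: centre of its lower edge; z to the upper edge; +x is the picture side. May be absent; else it starts upright in any slot of the case, origin 10 mm above the table, its upper 50 mm above the neck and under the cover, +x as the case's +x.
- board4: Loose brown hardboard stencil board, a dark hand on one face: 10 mm thick (x), 70 mm wide (y), 140 mm high (z), 0.1 kg. Origin: centre of its lower edge; z to the upper edge; +x is the picture side. May be absent; else it starts upright in any slot of the case, origin 10 mm above the table, its upper 50 mm above the neck and under the cover, +x as the case's +x.
- board5: Loose brown hardboard stencil board, a dark tree on one face: 10 mm thick (x), 70 mm wide (y), 140 mm high (z), 0.1 kg. Origin: centre of its lower edge; z to the upper edge; +x is the picture side. May be absent; else it starts upright in any slot of the case, origin 10 mm above the table, its upper 50 mm above the neck and under the cover, +x as the case's +x.
- stand: Wooden display stand, fixed. Foot plate 110 (x) by 430 (y) mm, top 12 mm above the table. Rail: 12 mm round bar along y, 430 mm long, axis at x = -20 mm, 80 mm above the table, a post under each end. Front lip x = 26 to 36 mm, top 24 mm above the table. Boards stand between lip and rail, tops leaning to -x (about 20 degrees), pictures to +x; room for 5. Origin: centre of the underside; z up.
- tape: Roll of paper tape lying flat, 104 mm across, 45 mm high, not to be disturbed. Origin: centre of the underside.
- paint: Closed paint jar, 70 mm across, 95 mm high, not to be disturbed. Origin: centre of the underside.
- mug: White mug, 80 mm across, 95 mm high, not to be disturbed. Origin: centre of the underside.

How it is judged:
By the outcome, as a careful person would: the job done as asked, in the order asked, and still so for the second after the job is handed in, with the robot touching nothing.
Of board1, board2, board3, board4, board5 only 3 to 5 are there at a start; the rules pass over those that are not, and their reading is None.
At some moment in a run one of cover may be knocked a few centimetres aside while the robot is not near it.
It also fails if it takes over 210 s, if anything falls off the work surface, if the arm or the gripper's body presses on something with over 40 N, if the wrist force passes 120 N, or if a joint passes its speed limit or range.

### The arm

A 6-joint arm with a two-finger parallel gripper is mounted at the origin on the work surface. World frame = base frame: x ahead of the robot, y to its left, z up, the work surface at z = 0. Lengths are in m, angles in rad, forces in N, time in s.
With the tool pointing down it reaches from about 0.35 to 0.975 m from the base axis. Payload 4.9 kg.
Tool frame: the origin (TCP) lies at the very end of the fingers, on their centre line; the grasp point (between the pads) lies 19 mm behind it (manip.grip_depth is the distance from the TCP to the grasp point, in m); z points along the fingers, x is the direction in which the jaws open and shut, and the axes are right-handed (so a half turn about z gives the same grasp; the last joint's range is limited). The gripper opens to 85 mm and grips with 20 to 120 N. Pads are 22 mm wide; open, the fingers measure 114 mm over their backs; the gripper's body (76 mm by 85 mm) begins 54 mm behind the grasp point. The pads swing forward as they close: fully open they stand 13 mm farther back than shut.
Start: joints at [-1.267, 0.053, 1.613, -0, 1.476, -0.119], TCP at [0.256, -0.57, 0.231] pointing down, gripper open.
Joint ranges: [-3.01, 3.01], [-1.01, 2.22], [0.06, 2.58], [-1.02, 4.17], [0.09, 2.62], [-3.14, 3.14]. Speed limits (rad/s): [2.57, 2.57, 3.14, 3.14, 3.14, 3.14].

### API

Orientations are given as a unit quaternion [w, x, y, z].
In Python, from plant import manip gives the robot as it stands. The module is installed in compiled form; this text tells all that it offers.
- The arm moves only by the shell command python3 -m crank 'ROWS' [OPENING]. ROWS is JSON, a list of rows, each a list of 4 numbers: the shift along the tool's x, y, z in cm, then the turn about the tool's z in units of 6 degrees (1.0 is 6 degrees). A call has 1 to 10 rows; each row shifts and turns the commanded pose from where the row before left it, along the tool's axes as they then stand; what a row does not reach is not made up. A row lasts 1/12 s, in which the tool goes at most 41.7 mm and 7.16 degrees, less where a joint would pass 70% of its speed; a pose out of reach is approached as far as the arm can. A call with a gripper value outside its range is refused whole. OPENING is the opening, from 0 (shut) to 1 (fully open), set as the call begins (- or left out, the last holds). The fingers move at their own pace and stop on an object; the grip force is fixed at half the most. Time passes only in rows, so rows that do not move let the fingers close. It gives the time, the measured TCP pose, the force and the opening at its end, in the units of the state.
- manip.state(): the state, without advancing time (a new reading comes with each control period).
- manip.grab_frame(name): name is "scene" or "top" or "wrist"; returns a dict with "img" (420x560x3 uint8, red, green, blue), "intrinsics" (3x3 intrinsics, pixels), "D" ([k1, k2, p1, p2, k3] as OpenCV has them; the pictures are not rectified), "position" and "orientation" of the camera in the world. Camera axes: x right, y up, looking along -z (the intrinsics and any distortion apply to the point x, -y, -z); pixel columns grow to the right and rows downward; lengths in m; the calibration is good to about 2 mm. A picture is of the moment at which its call begins. There is no depth.
- manip.job_done(): hands the job in, once; it reports no verdict.
The state is a dict: "time": time; "joint_pos": joint angles; "joint_vel": joint speeds; "joint_efforts": joint torques, N m; "tool_pos": TCP position; "tool_rot": TCP orientation; "contact_force": force on the tool from outside, world axes, zero at the start; "ft_torque": the same for the moment, N m; "gripper_width": opening from 0.0 (shut) to 1.0 (fully open).
Only numpy, scipy, OpenCV 4.12 (cv2) and the standard library are available. Lean on these libraries where they do the work, as an engineer would, in place of code of your own. Each camera call takes 0.05 s, during which the arm holds its last target.

## Working session

There is one attempt and no reset: what is moved stays moved. The work goes in short steps, Python scripts to look and compute and a shell command to move; the robot and the scene stay as the last step left them, time stands still between calls to the robot, and variables do not carry over. Pictures are saved under pics/ and viewed, and the job is handed in when it is done.

```bash
ls -la; mkdir -p pics; python3 - <<'E'
from plant import manip
import cv2, json
print(manip.state())
for n in ["scene","top","wrist"]:
    f=manip.grab_frame(n)
    cv2.imwrite(f"pics/{n}0.png",f["img"][:,:,::-1])
    print(n,f["intrinsics"],f["D"],f["position"],f["orientation"])
E
```

```text
total 12
drwxr-xr-x  3 agent agent 4096 Dec  6 18:01 .
drwxr-xr-x 23 root  root  4096 Dec  6 18:01 ..
drwxr-xr-x  2 agent agent 4096 Dec  6 18:01 pics
{'time': 0.0, 'joint_pos': array([-1.26704317e+00,  5.33452809e-02,  1.61429032e+00,  2.61233634e-06,
        1.47602745e+00, -1.19002021e-01]), 'joint_vel': array([ 8.19647033e-04,  1.35806135e-04, -6.61785163e-05, -9.04080327e-06,
        1.51410693e-03,  8.79617253e-04]), 'joint_efforts': array([ 1.23865277e-03, -3.93678403e+01, -3.70176852e+01, -4.15411603e-05,
        7.00151242e-03,  3.76019941e-06]), 'tool_pos': array([ 0.25623209, -0.56937192,  0.23007241]), 'tool_rot': array([-6.62352840e-04,  8.39724029e-01, -5.43012416e-01, -7.95566780e-04]), 'contact_force': array([ 0.40018216, -0.28958482, -0.88093934]), 'ft_torque': array([ 0.01246066,  0.00723382, -0.01077027]), 'gripper_width': 0.9998147176318836}
scene [[531.18371819   0.         273.1962918 ]
 [  0.         531.18371819 198.17418282]
 [  0.           0.           1.        ]] [-0.17896606  0.          0.          0.          0.        ] [0.84982985 0.62785473 1.22610883] [0.26251801 0.06890789 0.26735798 0.92458407]
top [[417.16394904   0.         283.4955327 ]
 [  0.         417.16394904 214.88105518]
 [  0.           0.           1.        ]] [-0.07874516  0.          0.          0.          0.        ] [ 4.39719407e-01 -2.63106021e-04  9.41915192e-01] [ 0.7085838   0.035682   -0.0128564  -0.70460663]
wrist [[290.29910113   0.         282.27166241]
 [  0.         290.29910113 210.90393328]
 [  0.           0.           1.        ]] [-0.01839202  0.          0.          0.          0.        ] [ 0.31873003 -0.54159581  0.37177732] [ 0.83164219 -0.11588204  0.07565985 -0.53779012]
```

View pics/scene0.png

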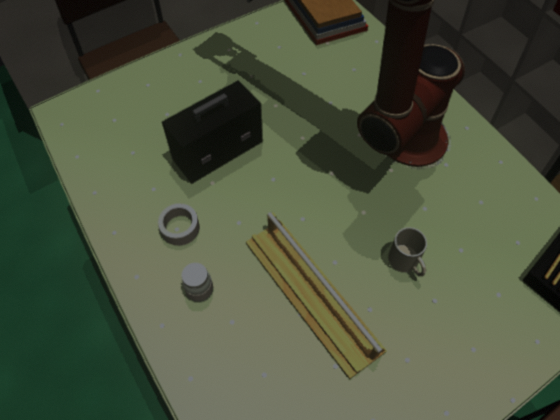

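View pics/top0.png

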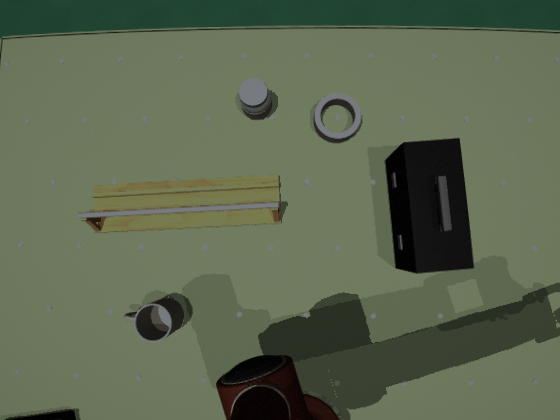

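View pics/wrist0.png

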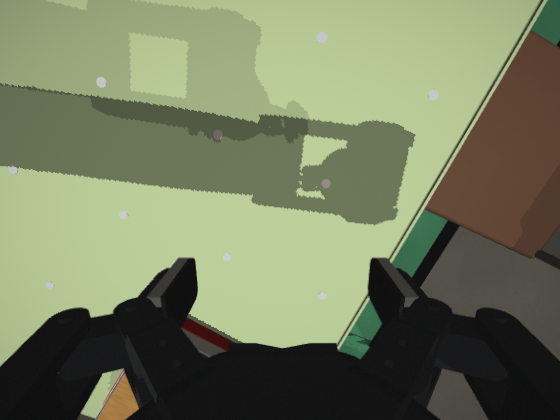

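Camera helpers come first. Then I'll measure the handle and case, the stand, and the obstacles.

```bash
cat > h.py <<'E'
import numpy as np, cv2
from scipy.spatial.transform import Rotation as R
from plant import manip
def rot(q): return R.from_quat([q[1],q[2],q[3],q[0]]).as_matrix()
def ray(f,uv):
    uv=np.array(uv,float).reshape(-1,1,2)
    p=cv2.undistortPoints(uv,f["intrinsics"],np.array(f["D"])).reshape(-1,2)
    d=np.c_[p[:,0],-p[:,1],-np.ones(len(p))]@rot(f["orientation"]).T
    return np.array(f["position"]),d
def plane(f,uv,z):
    o,d=ray(f,uv); return o+d*((z-o[2])/d[:,2])[:,None]
def proj(f,P):
    P=np.array(P,float).reshape(-1,3)
    c=(P-f["position"])@rot(f["orientation"])
    c=c*[1,-1,-1]
    return cv2.projectPoints(c,np.zeros(3),np.zeros(3),f["intrinsics"],np.array(f["D"]))[0].reshape(-1,2)
def tri(f,a,g,b):
    o,d=ray(f,a);p,e=ray(g,b);d=d[0]/np.linalg.norm(d[0]);e=e[0]/np.linalg.norm(e[0])
    A=np.c_[d,-e];s=np.linalg.lstsq(A,p-o,rcond=None)[0]
    P,Q=o+s[0]*d,p+s[1]*e
    return (P+Q)/2,np.linalg.norm(P-Q)
def save(f,n,crop=None,s=1):
    im=f["img"][:,:,::-1]
    if crop: x0,y0,x1,y1=crop; im=im[y0:y1,x0:x1]
    im=cv2.resize(im,None,fx=s,fy=s,interpolation=cv2.INTER_CUBIC)
    cv2.imwrite(f"pics/{n}.png",im)
def bright(f,g=2.5): 
    f=dict(f); f["img"]=np.clip(255*(f["img"]/255.)**(1/g),0,255).astype(np.uint8); return f
E
python3 - <<'E'
from h import *
f=manip.grab_frame("top");g=manip.grab_frame("scene");w=manip.grab_frame("wrist")
save(bright(f),"top_case",(370,120,510,290),4) if 0 else save(bright(f),"top_case",(370,120,510,265),4)
save(bright(g),"scene_case",(150,75,280,190),5)
save(bright(f),"top_stand",(70,160,300,250),3)
print("edge",plane(w,[[540,10],[425,220],[355,345]],0))
print("tape",plane(f,[[338,117]],.045),"jar",plane(f,[[253,92]],.095),"mug",plane(f,[[153,322]],.095))
E
```

```text
edge [[ 0.55866468 -0.75495025  0.        ]
 [ 0.2893662  -0.76632226  0.        ]
 [ 0.07151697 -0.77596972  0.        ]]
tape [[ 0.71724274 -0.08932785  0.045     ]] jar [[0.75614697 0.09308175 0.095     ]] mug [[0.27684965 0.29314787 0.095     ]]
```

View pics/top_case.png

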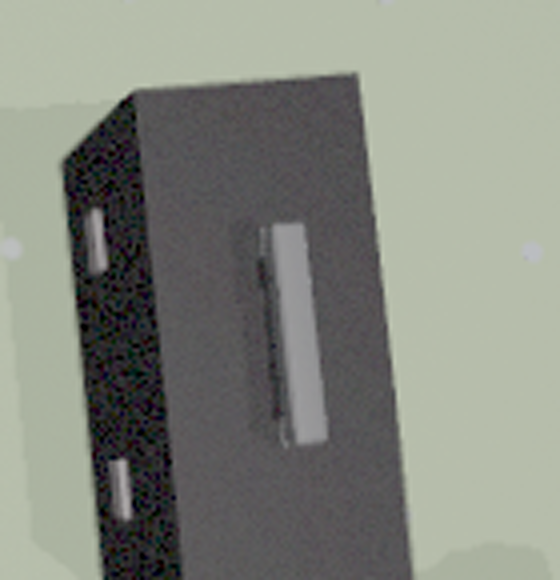

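View pics/scene_case.png

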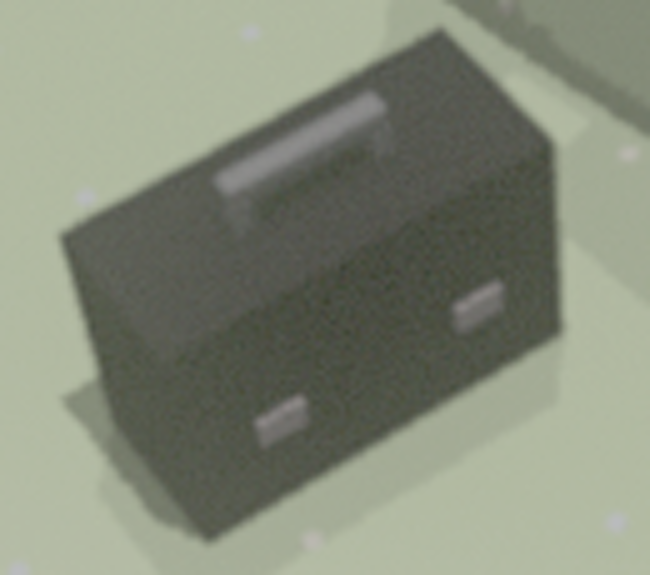

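View pics/top_stand.png

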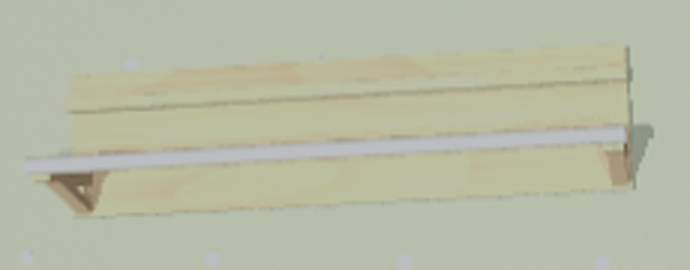

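```bash
python3 - <<'E'
from h import *
f=manip.grab_frame("top");g=manip.grab_frame("scene")
H=np.array([[273,224],[304,222],[327,441],[297,446]])/4+[370,120]
P=plane(f,H,.203);print("handle",P.round(4),P.mean(0))
e=(P[2]+P[3])/2-(P[0]+P[1])/2;print("len",np.linalg.norm(e),"yaw",np.degrees(np.arctan2(-e[1],-e[0])))
T=np.array([[135,92],[357,73]])/4+[370,120];Q=plane(f,T,.168);print("top edge",Q,np.linalg.norm(Q[0]-Q[1]))
Hs=np.array([[380,95],[215,178],[230,195],[385,112]])/5+[150,75]
print("scene handle",plane(g,Hs,.203).round(4))
S=np.array([[25,165],[627,134]])/3+[70,160];r=plane(f,S,.084);print("rail",r,np.linalg.norm(r[0]-r[1]))
d=r[0]-r[1];print("stand yaw",np.degrees(np.arctan2(-d[0],d[1])))
B=np.array([[72,77],[629,45]])/3+[70,160];print("plate front",plane(f,B,.012))
B=np.array([[78,216],[631,187]])/3+[70,160];print("plate back",plane(f,B,.012))
B=np.array([[68,107],[629,79]])/3+[70,160];print("lip back top",plane(f,B,.024))
E
```

```text
handle [[ 0.5614 -0.2525  0.203 ]
 [ 0.5624 -0.2666  0.203 ]
 [ 0.4645 -0.2748  0.203 ]
 [ 0.4623 -0.2613  0.203 ]] [ 0.5126535  -0.26378628  0.203     ]
len 0.09887022970290074 yaw 4.906836101175
top edge [[ 0.62954289 -0.20065228  0.168     ]
 [ 0.63967405 -0.30669281  0.168     ]] 0.10652340215673392
scene handle [[ 0.4633 -0.2653  0.203 ]
 [ 0.5627 -0.2604  0.203 ]
 [ 0.5614 -0.2458  0.203 ]
 [ 0.4669 -0.2532  0.203 ]]
rail [[0.49641824 0.46664785 0.084     ]
 [0.51977746 0.03709504 0.084     ]] 0.4301874822327723
stand yaw 3.1126965228774477
plate front [[0.56957006 0.47042837 0.012     ]
 [0.59361748 0.03923558 0.012     ]]
plate back [[0.46217938 0.46127977 0.012     ]
 [0.48689022 0.03695349 0.012     ]]
lip back top [[0.54485289 0.46655829 0.024     ]
 [0.56622903 0.03853582 0.024     ]]
```

```bash
cat >> h.py <<'E'
def go(x,y,z,ang,verbose=True):
    """shift (tool axes, cm) and turn (6deg units) from the present pose to TCP (x,y,z) with tool x at world angle ang (deg), mod 180 free"""
    s=manip.state();M=rot(s["tool_rot"]);d=np.array([x,y,z])-s["tool_pos"]
    a=np.degrees(np.arctan2(M[1,0],M[0,0])); t=-(ang-a); t=(t+90)%180-90
    print("at",s["tool_pos"].round(4),"ang",round(a,2),"tilt",round(np.degrees(np.arccos(min(1,-M[2,2]))),2),"q6",round(s["joint_pos"][5],2),"F",s["contact_force"].round(1),"w",round(s["gripper_width"],3),"t",round(s["time"],2))
    c=M.T@d*100; print("shift cm",c.round(2),"turn units",round(t/6,2),"(other way",round((t-np.sign(t)*180)/6,2),") rows>=",int(np.ceil(np.linalg.norm(c)/3.5)))
    th=np.radians(t);k=R.from_rotvec([0,0,-th]).as_matrix()@c; print("   if turned first:",k.round(2))
STAND=(np.array([.528,.252]),3.2)
CASE=(np.array([.513,-.261]),5.2)
E
python3 - <<'E'
from h import *
go(.513,-.261,.225,-84.8)
E
```

```text
at [ 0.2564 -0.5699  0.2311] ang -65.78 tilt 0.02 q6 -0.12 F [0.3 0.1 1.2] w 0.999 t 0.4
shift cm [-17.64 -36.07   0.62] turn units 3.17 (other way -26.83 ) rows>= 12
   if turned first: [-28.43 -28.35   0.62]
```

```bash
python3 -m crank '[[0,0,0,0.8],[0,0,0,0.8],[0,0,0,0.8],[0,0,0,0.77],[-2.5,-2.5,0,0],[-2.5,-2.5,0,0],[-2.5,-2.5,0,0],[-2.5,-2.5,0,0],[-2.5,-2.5,0,0],[-2.5,-2.5,0,0]]' 1 && python3 -m crank '[[-2.5,-2.5,0,0],[-2.5,-2.5,0,0],[-2.5,-2.5,0,0],[-2.5,-2.5,0.2,0],[-2.0,-2.0,0.2,0],[-1.4,-1.35,0.2,0],[0,0,0,0],[0,0,0,0]]'; python3 - <<'E'
from h import *
go(.513,-.261,.179,-84.8)
f=manip.grab_frame("wrist");save(bright(f),"w1")
E
```

```text
time: 1.23
tool_pos: [0.3931, -0.4056, 0.2315]
tool_rot: [-0.0, 0.738, -0.674, 0.0]
contact_force: [0.9, 0.1, -0.1]
gripper_width: 1.001
time: 1.9
tool_pos: [0.5133, -0.2607, 0.2252]
tool_rot: [0.0, 0.739, -0.674, -0.0]
contact_force: [-0.8, 0.3, 0.3]
gripper_width: 1.001
at [ 0.5133 -0.2607  0.2252] ang -84.68 tilt 0.03 q6 0.88 F [-0.8  0.3  0.3] w 1.001 t 1.9
shift cm [0.02 0.03 4.62] turn units 0.02 (other way -29.98 ) rows>= 2
   if turned first: [0.02 0.03 4.62]
```

View pics/w1.png

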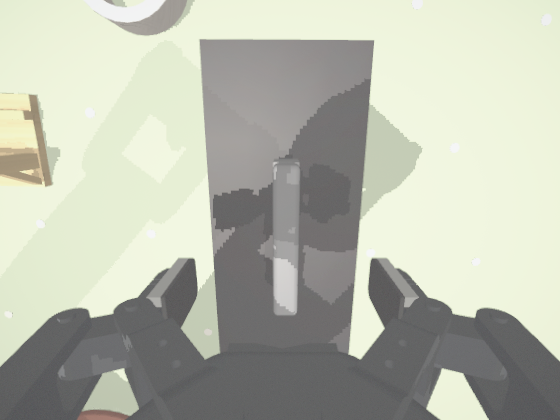

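The handle at u≈286 sits midway between the fingers (midpoint ≈283), and its length runs straight up the image. I'll descend and grip.

```bash
python3 -m crank '[[0,0,1.2,0],[0,0,1.2,0],[0,0,1.2,0],[0,0,1.0,0],[0,0,0,0]]' && python3 -m crank '[[0,0,0,0],[0,0,0,0],[0,0,0,0],[0,0,0,0],[0,0,0,0],[0,0,0,0],[0,0,0,0],[0,0,0,0]]' 0 && python3 -m crank '[[0,0,-0.3,0],[0,0,-0.5,0],[0,0,-0.8,0],[0,0,-1,0],[0,0,-1,0],[0,0,-1,0],[0,0,-1,0],[0,0,-1,0],[0,0,-1.5,0],[0,0,-1.5,0]]'; python3 - <<'E'
from h import *
go(.40,-.50,.28,-84.8)
E
```

```text
time: 2.37
tool_pos: [0.5109, -0.2607, 0.1749]
tool_rot: [0.0, 0.738, -0.675, -0.003]
contact_force: [-0.7, -0.1, -0.9]
gripper_width: 1.003
time: 3.03
tool_pos: [0.5134, -0.2618, 0.18]
tool_rot: [0.0, 0.738, -0.674, 0.001]
contact_force: [0.3, -1.9, 1.6]
gripper_width: 0.173
time: 3.87
tool_pos: [0.5128, -0.2613, 0.2763]
tool_rot: [0.0, 0.738, -0.674, -0.0]
contact_force: [-0.2, -0.0, -1.9]
gripper_width: 0.176
at [ 0.5128 -0.2613  0.2763] ang -84.8 tilt 0.03 q6 0.88 F [-0.2 -0.  -1.9] w 0.176 t 3.87
shift cm [22.75 13.4  -0.38] turn units 0.0 (other way -30.0 ) rows>= 8
   if turned first: [22.75 13.4  -0.38]
```

```bash
python3 -m crank '[[1,0.6,0,0],[2,1.2,0,0],[2.5,1.4,0,0],[2.5,1.4,0,0],[2.5,1.4,0,0],[2.5,1.4,0,0],[2.5,1.4,0,0],[2.5,1.4,0,0],[2.5,1.4,0,0],[2.2,1.4,0,0]]' && python3 -m crank '[[0,0,0,0],[0,0,2.5,0],[0,0,2.5,0],[0,0,2.5,0],[0,0,2.5,0],[0,0,2.5,0],[0,0,2.5,0],[0,0,1.5,0],[0,0,0.5,0],[0,0,0,0]]'; python3 - <<'E'
from h import *
go(.40,-.50,.095,-84.8)
E
```

```text
time: 4.7
tool_pos: [0.4024, -0.5013, 0.2746]
tool_rot: [0.0, 0.738, -0.675, -0.0]
contact_force: [0.6, -0.2, -2.7]
gripper_width: 0.173
time: 5.53
tool_pos: [0.4034, -0.4983, 0.1034]
tool_rot: [-0.0, 0.738, -0.674, -0.002]
contact_force: [0.6, -0.4, -1.7]
gripper_width: 0.173
at [ 0.4034 -0.4983  0.1034] ang -84.8 tilt 0.2 q6 0.47 F [ 0.6 -0.4 -1.7] w 0.173 t 5.53
shift cm [0.14 0.35 0.84] turn units 0.0 (other way -30.0 ) rows>= 1
   if turned first: [0.14 0.35 0.84]
```

```bash
python3 -m crank '[[0,0,0.3,0],[0,0,0.3,0],[0,0,0.2,0],[0,0,0.1,0],[0,0,0,0],[0,0,0,0]]' ; python3 - <<'E'
from h import *
go(.40,-.50,.095,-84.8)
E
```

```text
time: 6.03
tool_pos: [0.4043, -0.4994, 0.0967]
tool_rot: [0.0, 0.739, -0.674, 0.0]
contact_force: [0.1, -0.1, -2.8]
gripper_width: 0.173
at [ 0.4043 -0.4994  0.0967] ang -84.79 tilt 0.04 q6 0.47 F [ 0.1 -0.1 -2.8] w 0.173 t 6.03
shift cm [0.02 0.43 0.17] turn units 0.0 (other way -30.0 ) rows>= 1
   if turned first: [0.02 0.43 0.17]
```

```bash
python3 -m crank '[[0,0,0.1,0],[0,0,0.1,0],[0,0,0.05,0],[0,0,0,0],[0,0,0,0]]' ; python3 - <<'E'
from h import *
go(.40,-.50,.095,-84.8)
E
```

```text
time: 6.45
tool_pos: [0.4043, -0.4999, 0.0948]
tool_rot: [0.0, 0.738, -0.674, 0.001]
contact_force: [-0.3, 0.3, 2.8]
gripper_width: 0.176
at [ 0.4043 -0.4999  0.0948] ang -84.8 tilt 0.09 q6 0.47 F [-0.3  0.3  2.8] w 0.176 t 6.45
shift cm [-0.03  0.43 -0.02] turn units 0.0 (other way -30.0 ) rows>= 1
   if turned first: [-0.03  0.43 -0.02]
```

The cover is down: the force went from −2.8 N to +2.8 N. I'll release it, retreat and look in the case.

```bash
python3 -m crank '[[0,0,0,0],[0,0,0,0],[0,0,0,0],[0,0,0,0],[0,0,0,0],[0,0,-0.5,0],[0,0,-1.5,0],[0,0,-2,0],[0,0,-3,0],[0,0,-3,0]]' 1 && python3 -m crank '[[0,0,-3,0],[0,0,-3,0],[0,0,-3,0],[-2,0,-3,0],[-3,0,0,0],[-3,0,0,0],[-3,0,0,0],[0,0,0,0],[0,0,0,0]]'; python3 - <<'E'
from h import *
for n in("top","scene","wrist"):
    f=manip.grab_frame(n);save(bright(f),n+"1")
E
```

```text
time: 7.28
tool_pos: [0.4039, -0.4989, 0.1954]
tool_rot: [-0.0, 0.738, -0.674, -0.0]
contact_force: [0.4, -1.4, 0.4]
gripper_width: 0.999
time: 8.03
tool_pos: [0.3943, -0.3889, 0.3157]
tool_rot: [0.0, 0.739, -0.674, 0.002]
contact_force: [0.8, -0.5, 1.0]
gripper_width: 0.999
```

View pics/top1.png

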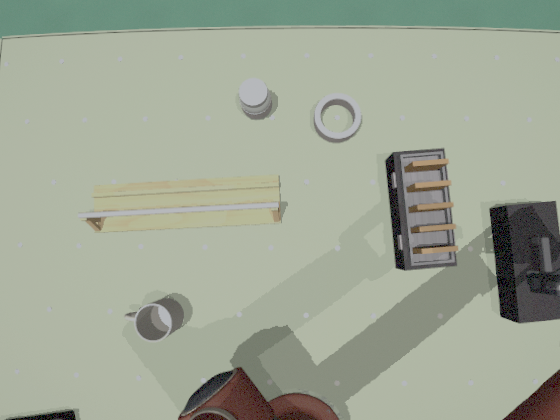

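View pics/scene1.png

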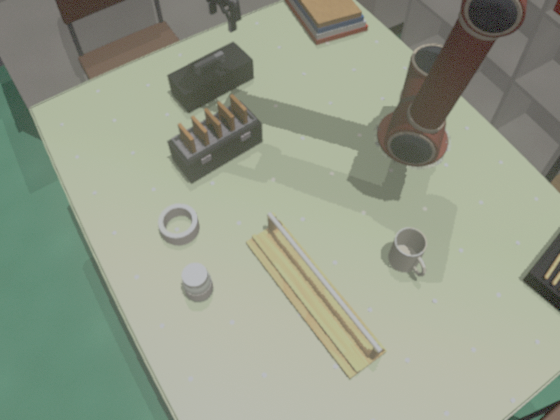

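View pics/wrist1.png

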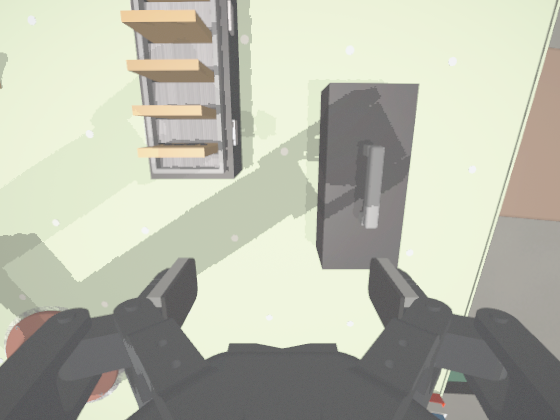

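```bash
python3 - <<'E'
from h import *
f=manip.grab_frame("scene");save(bright(f),"s2",(160,80,280,180),6)
f=manip.grab_frame("top");save(bright(f),"t2",(380,140,480,280),4)
f=manip.grab_frame("wrist");save(bright(f),"w2",(110,0,250,190),3)
E
```

```text
(no output)
```

View pics/s2.png

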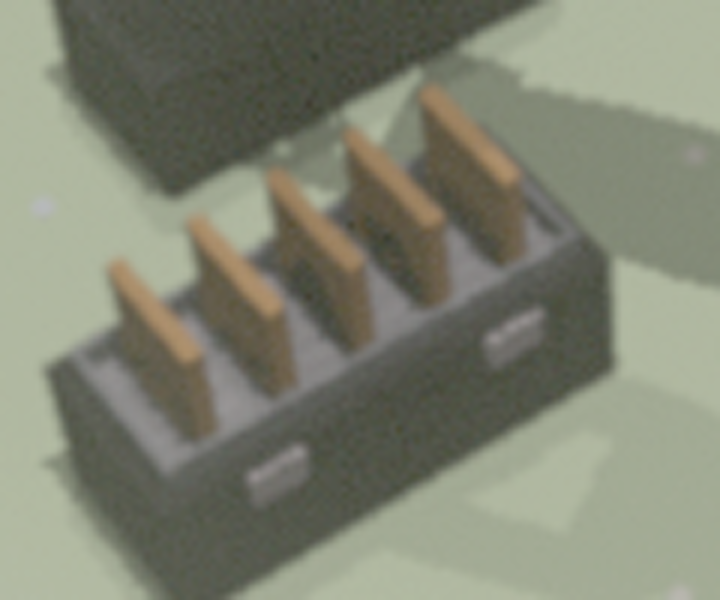

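View pics/t2.png

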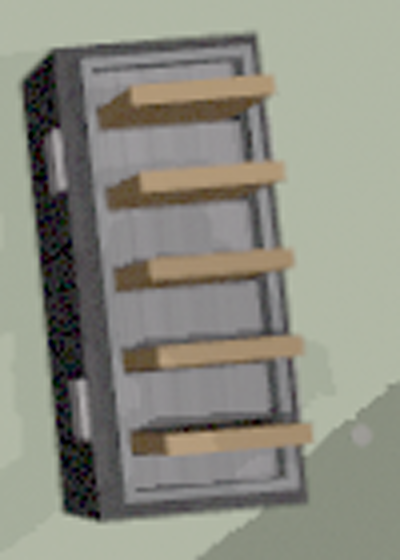

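View pics/w2.png

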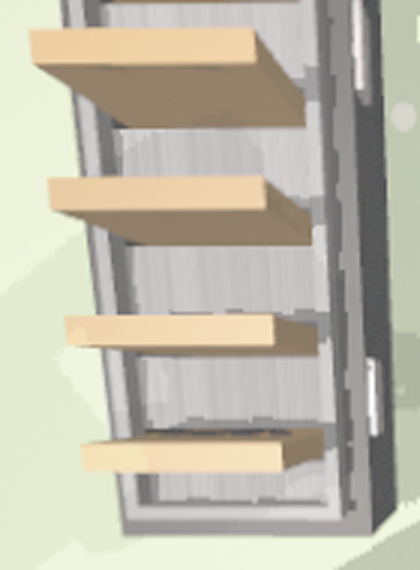

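```bash
python3 - <<'E'
from h import *
for n,c,s in(("scene",(160,80,280,180),6),("wrist",(110,0,250,190),3)):
    fs=[manip.grab_frame(n)["img"].astype(float) for _ in range(8)]
    m=np.mean(fs,0); f={"img":np.clip(m*2.2,0,255)}
    f["img"]=(255*(f["img"]/255)**.5).astype(np.uint8)
    save(f,n+"_avg",c,s)
E
```

```text
(no output)
```

View pics/scene_avg.png

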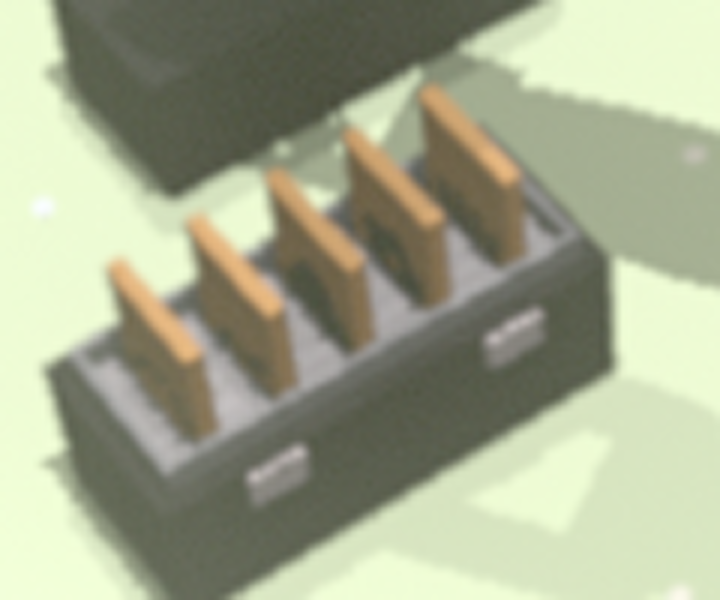

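```bash
python3 - <<'E'
from h import *
f=manip.grab_frame("top")
hsv=cv2.cvtColor(f["img"],cv2.COLOR_RGB2HSV)
sub=hsv[140:280,380:480]
m=((sub[...,0]<22)&(sub[...,1]>80)&(sub[...,2]>80)).astype(np.uint8)
n,l,st,c=cv2.connectedComponentsWithStats(m)
th=np.radians(5.2);ux=np.array([np.cos(th),np.sin(th)]);uy=np.array([-ux[1],ux[0]])
for i in range(1,n):
    if st[i,4]<40: continue
    pts=np.argwhere(l==i)[:,::-1]+[380,140]
    w=plane(f,pts+0.0,.150)[:,:2]
    (cx,cy),(a,b),an=cv2.minAreaRect((w*1000).astype(np.float32))
    p=np.array([cx,cy])/1000; e=p-[.513,-.261]
    ev=np.linalg.eigh(np.cov(w.T))[1][:,1]
    print(st[i,4],p.round(4),"size",round(a),round(b),"yaw",round(np.degrees(np.arctan(-ev[0]/ev[1])),1),"case frame",(e@ux).round(4),(e@uy).round(4),"mean",w.mean(0).round(4))
E
```

```text
170 [ 0.5977 -0.2562] size 10 69 yaw 5.2 case frame 0.0848 -0.0029 mean [ 0.5975 -0.2555]
173 [ 0.5557 -0.2595] size 10 68 yaw 5.2 case frame 0.0426 -0.0024 mean [ 0.5555 -0.2589]
129 [ 0.514 -0.264] size 8 68 yaw 5.0 case frame 0.0008 -0.0031 mean [ 0.5137 -0.2635]
137 [ 0.4719 -0.2672] size 8 68 yaw 4.9 case frame -0.0415 -0.0025 mean [ 0.4716 -0.2677]
167 [ 0.43   -0.2704] size 9 68 yaw 5.3 case frame -0.0835 -0.0019 mean [ 0.4297 -0.2694]
```

Five boards are in the case, 42 mm apart and upright, with tops measuring 10×70 mm. The dark blobs are on the world +x faces. I'll turn the tool 90° and go to the far board at x≈0.598.

```bash
sed -i 's/^CASE=.*/CASE=(np.array([.5135,-.263]),5.2)/' h.py; cat >> h.py <<'E'
def _l(fr,x,y):
    c,a=fr;a=np.radians(a);return c+np.array([x*np.cos(a)-y*np.sin(a),x*np.sin(a)+y*np.cos(a)])
def slot(k,z): p=_l(CASE,[-.084,-.042,0,.042,.084][k],0); go(p[0],p[1],z,5.2)
def place(k,z,dx=.016): p=_l(STAND,dx,[-.154,-.077,0,.077,.154][k]); go(p[0],p[1],z,3.2)
E
python3 -m crank '[[0,0,0,-1.1],[0,0,0,-1.1],[0,0,0,-1.1],[0,0,0,-1.1],[0,0,0,-1.1],[0,0,0,-1.1],[0,0,0,-1.1],[0,0,0,-1.1],[0,0,0,-1.1],[0,0,0,-1.1]]' 0.36 && python3 -m crank '[[0,0,0,-1],[0,0,0,-1],[0,0,0,-1],[0,0,0,-1],[0,0,0,0],[0,0,0,0]]'; python3 - <<'E'
from h import *
slot(4,.19)
E
```

```text
time: 10.02
tool_pos: [0.3942, -0.3897, 0.3138]
tool_rot: [-0.0, 0.987, -0.16, -0.0]
contact_force: [-0.5, -0.5, -1.0]
gripper_width: 0.358
time: 10.52
tool_pos: [0.3942, -0.3897, 0.3138]
tool_rot: [0.0, 0.999, 0.044, -0.0]
contact_force: [-0.4, 0.5, 0.2]
gripper_width: 0.36
at [ 0.3942 -0.3897  0.3138] ang 5.05 tilt 0.0 q6 -1.0 F [-0.4  0.5  0.2] w 0.36 t 10.52
shift cm [ 21.4  -11.59  12.38] turn units -0.02 (other way 29.98 ) rows>= 8
   if turned first: [ 21.43 -11.54  12.38]
```

```bash
python3 -m crank '[[2.5,-1.4,0.5,0],[2.5,-1.4,1.2,0],[2.5,-1.4,1.5,0],[2.5,-1.4,1.5,0],[2.5,-1.4,1.5,0],[2.5,-1.4,1.5,0],[2.5,-1.4,1.5,0],[2.4,-1.2,1.6,0],[1.5,-0.6,1.6,0],[0,0,0,0]]'  && python3 -m crank '[[0,0,0,0]]'; python3 - <<'E'
from h import *
slot(4,.113)
w=manip.grab_frame("wrist");save(bright(w),"w3")
g=manip.grab_frame("scene");save(bright(g),"s3",(140,60,280,160),5)
E
```

```text
time: 11.35
tool_pos: [0.597, -0.2518, 0.1851]
tool_rot: [-0.002, 0.999, 0.046, -0.003]
contact_force: [-1.6, 0.6, -0.9]
gripper_width: 0.361
time: 11.43
tool_pos: [0.5964, -0.254, 0.1882]
tool_rot: [-0.001, 0.999, 0.045, -0.001]
contact_force: [0.2, -0.6, 0.1]
gripper_width: 0.359
at [ 0.5964 -0.254   0.1882] ang 5.19 tilt 0.18 q6 -0.61 F [ 0.2 -0.6  0.1] w 0.359 t 11.43
shift cm [0.09 0.16 7.52] turn units -0.0 (other way 30.0 ) rows>= 3
   if turned first: [0.09 0.16 7.52]
```

View pics/w3.png

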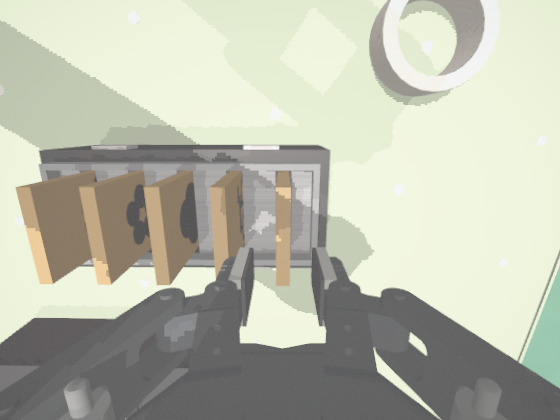

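View pics/s3.png

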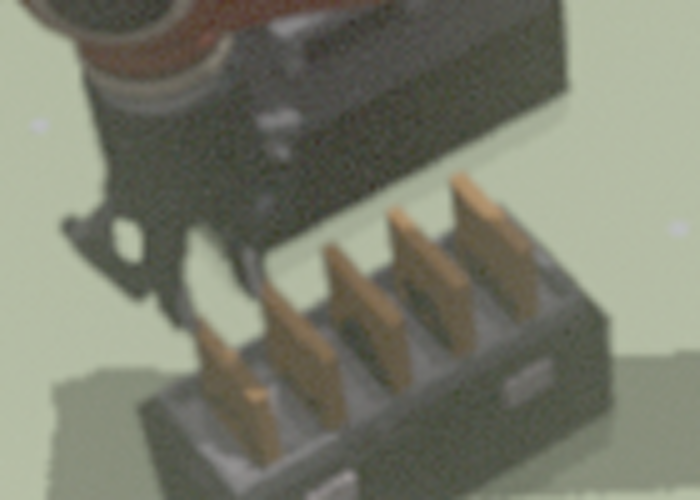

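Pictures show on the +x faces (flower at (140,215), a disc at (190,215)), so that side matches the stand. The finger knuckles look wide next to the neighbouring board, so I'll narrow the opening and descend in stages.

```bash
python3 -m crank '[[0.1,0.1,0,0],[0,0,1,0],[0,0,1,0],[0,0,1,0],[0,0,1,0],[0,0,0,0],[0,0,0,0]]' 0.25; python3 - <<'E'
from h import *
slot(4,.117)
w=manip.grab_frame("wrist");save(bright(w),"w4",(130,100,430,400),2)
g=manip.grab_frame("scene");save(bright(g),"s4",(140,60,280,160),5)
E
```

```text
time: 12.12
tool_pos: [0.5969, -0.2552, 0.1479]
tool_rot: [-0.001, 0.999, 0.045, -0.001]
contact_force: [0.0, 0.8, 0.6]
gripper_width: 0.246
at [ 0.5969 -0.2552  0.1479] ang 5.2 tilt 0.18 q6 -0.61 F [0.  0.8 0.6] w 0.246 t 12.12
shift cm [0.03 0.02 3.09] turn units -0.0 (other way 30.0 ) rows>= 1
   if turned first: [0.03 0.02 3.09]
```

View pics/w4.png

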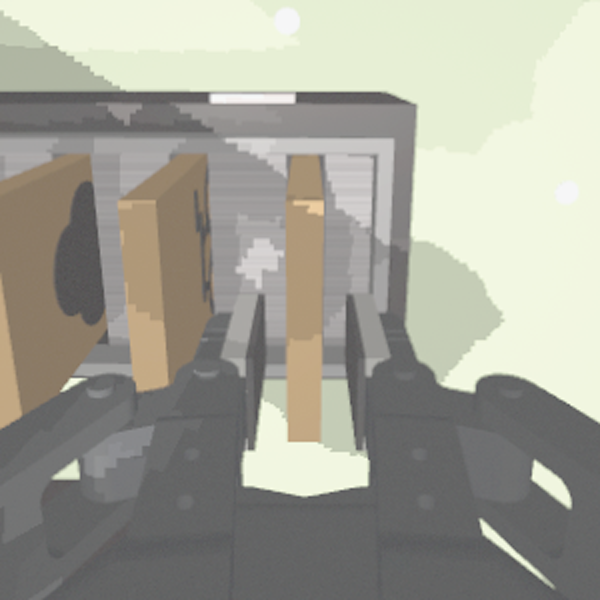

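View pics/s4.png

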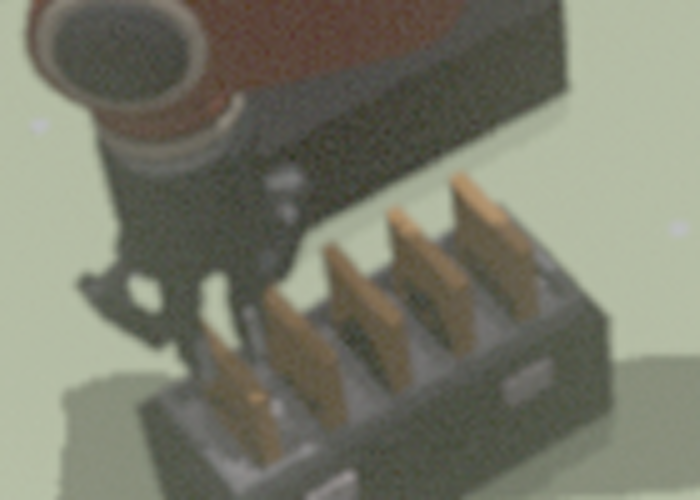

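```bash
python3 -m crank '[[0.05,0,0.5,0],[0,0,0.5,0],[0,0,0.5,0],[0,0,0.5,0],[0,0,0.5,0],[0,0,0,0],[0,0,0,0]]'; python3 - <<'E'
from h import *
slot(4,.122)
E
python3 -m crank '[[0,0,0,0],[0,0,0,0],[0,0,0,0],[0,0,0,0],[0,0,0,0]]' 0; python3 - <<'E'
from h import *
w=manip.grab_frame("wrist");save(bright(w),"w5",(130,100,430,400),2)
E
```

```text
time: 12.8
tool_pos: [0.598, -0.2554, 0.124]
tool_rot: [-0.0, 0.999, 0.045, -0.001]
contact_force: [0.2, -0.2, -0.1]
gripper_width: 0.25
at [ 0.598  -0.2554  0.124 ] ang 5.2 tilt 0.07 q6 -0.61 F [ 0.2 -0.2 -0.1] w 0.25 t 12.8
shift cm [-0.08 -0.01  0.2 ] turn units 0.0 (other way -30.0 ) rows>= 1
   if turned first: [-0.08 -0.01  0.2 ]
time: 13.22
tool_pos: [0.5984, -0.2557, 0.125]
tool_rot: [0.0, 0.999, 0.045, 0.0]
contact_force: [0.3, 0.3, 0.5]
gripper_width: 0.105
```

View pics/w5.png

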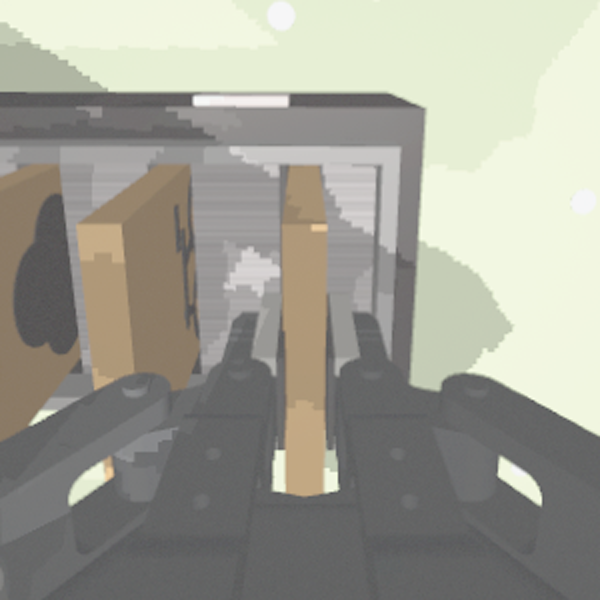

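Gripped at width 0.105. Now lift, watching the force.

```bash
python3 -m crank '[[0,0,-0.5,0],[0,0,-1,0],[0,0,-1.5,0],[0,0,-1.5,0],[0,0,-1.5,0],[0,0,-1.5,0],[0,0,-1.5,0],[0,0,-1.5,0],[0,0,-1.5,0],[0,0,0,0]]'; python3 - <<'E'
from h import *
place(4,.24)
g=manip.grab_frame("scene");save(bright(g),"s6",(130,30,290,180),4)
E
```

```text
time: 14.1
tool_pos: [0.6, -0.2565, 0.2502]
tool_rot: [0.002, 0.999, 0.045, 0.003]
contact_force: [0.4, -0.8, 0.2]
gripper_width: 0.106
at [ 0.6    -0.2565  0.2502] ang 5.21 tilt 0.42 q6 -0.61 F [ 0.4 -0.8  0.2] w 0.106 t 14.1
shift cm [ -0.42 -66.64   0.74] turn units 0.33 (other way -29.67 ) rows>= 20
   if turned first: [ -2.76 -66.58   0.74]
```

View pics/s6.png

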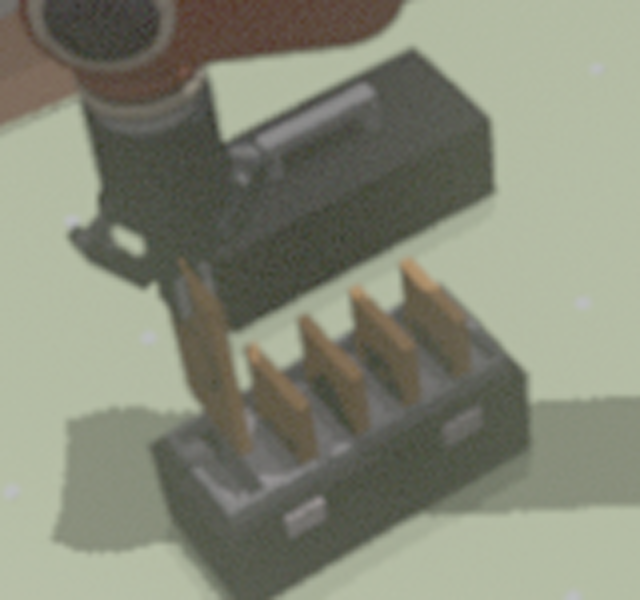

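```bash
python3 -m crank '[[0,-1,0,0.33],[0,-2,0,0],[-0.2,-3.3,0,0],[-0.2,-3.4,0,0],[-0.2,-3.4,0,0],[-0.2,-3.4,0,0],[-0.2,-3.4,0,0],[-0.2,-3.4,0,0],[-0.2,-3.4,0,0],[-0.2,-3.4,0,0]]' && python3 -m crank '[[-0.2,-3.4,0,0],[-0.2,-3.4,0,0],[-0.2,-3.4,0,0],[-0.2,-3.4,0,0],[-0.2,-3.4,0,0],[-0.2,-3.4,0,0],[0,-3.4,0,0],[0,-3.4,0,0],[0,-3.4,0,0],[0,-3,0,0]]' && python3 -m crank '[[0,-1.5,0,0],[0,-0.7,0,0],[0,0,0,0],[0,0,0,0]]'; python3 - <<'E'
from h import *
place(4,.14)
f=manip.grab_frame("top");save(bright(f),"t6",(60,130,260,280),4)
E
```

```text
time: 14.98
tool_pos: [0.564, 0.0455, 0.2434]
tool_rot: [-0.0, 1.0, 0.028, -0.001]
contact_force: [0.3, -0.6, -0.7]
gripper_width: 0.105
time: 15.82
tool_pos: [0.5331, 0.3806, 0.2432]
tool_rot: [0.0, 1.0, 0.029, -0.001]
contact_force: [0.3, -0.6, -1.4]
gripper_width: 0.103
time: 16.15
tool_pos: [0.533, 0.3998, 0.2441]
tool_rot: [0.001, 1.0, 0.028, -0.0]
contact_force: [-0.4, -1.2, -1.3]
gripper_width: 0.103
at [0.533  0.3998 0.2441] ang 3.2 tilt 0.09 q6 0.48 F [-0.4 -1.2 -1.3] w 0.103 t 16.15
shift cm [ 0.29 -0.69 10.41] turn units 0.0 (other way -30.0 ) rows>= 3
   if turned first: [ 0.29 -0.69 10.41]
```

View pics/t6.png

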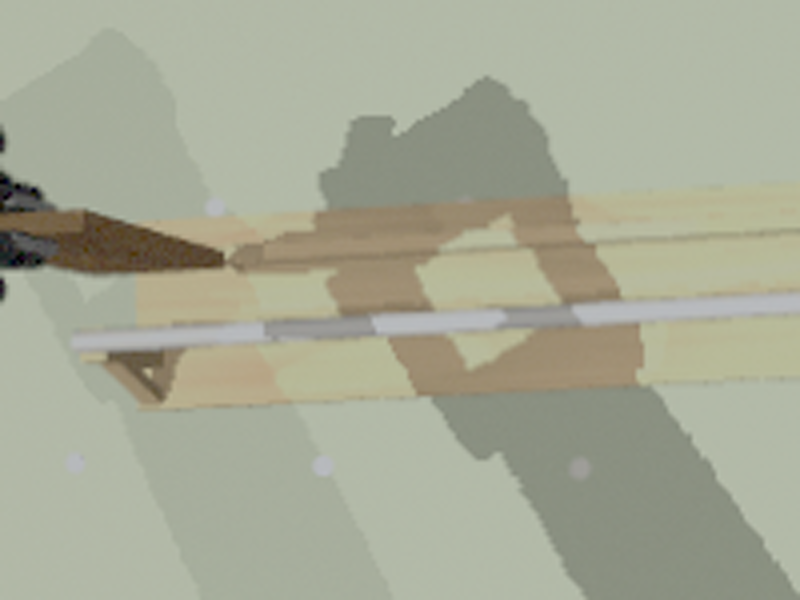

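```bash
python3 -m crank '[[0.3,-0.7,1,0],[0,0,2,0],[0,0,2,0],[0,0,2,0],[0,0,2,0],[0,0,1,0],[0,0,0.4,0],[0,0,0,0],[0,0,0,0]]'; python3 - <<'E'
from h import *
place(4,.128)
f=manip.grab_frame("scene");save(bright(f),"s7",(270,200,430,380),4) if 0 else save(bright(f),"s7",(240,200,400,350),4)
f=manip.grab_frame("wrist");save(bright(f),"w7")
E
```

```text
time: 16.95
tool_pos: [0.5362, 0.4079, 0.1418]
tool_rot: [-0.0, 1.0, 0.028, 0.001]
contact_force: [1.4, 0.3, -1.2]
gripper_width: 0.105
at [0.5362 0.4079 0.1418] ang 3.2 tilt 0.09 q6 0.48 F [ 1.4  0.3 -1.2] w 0.105 t 16.95
shift cm [-0.1   0.12  1.38] turn units -0.0 (other way 30.0 ) rows>= 1
   if turned first: [-0.1   0.12  1.38]
```

View pics/s7.png

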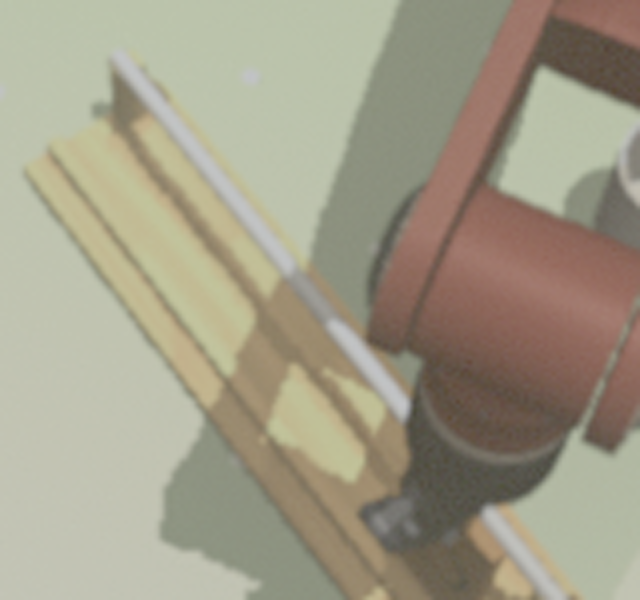

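View pics/w7.png

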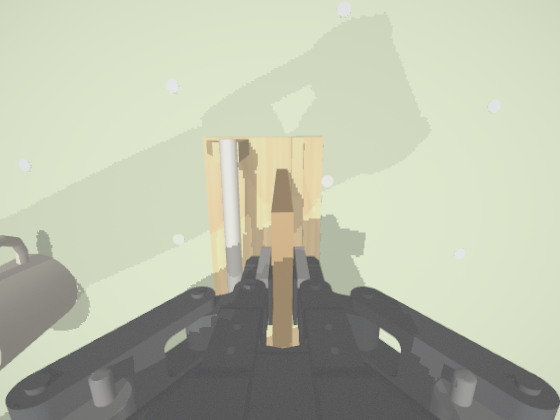

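```bash
python3 -m crank '[[-0.1,0.1,0.4,0],[0,0,0.4,0],[0,0,0.3,0],[0,0,0.1,0],[0,0,0,0],[0,0,0,0]]'; python3 -m crank '[[0,0,0.1,0],[0,0,0.05,0],[0,0,0,0]]'; python3 - <<'E'
from h import *
place(4,.128)
E
```

```text
time: 17.55
tool_pos: [0.5345, 0.4068, 0.1286]
tool_rot: [0.0, 1.0, 0.028, -0.0]
contact_force: [-0.0, -0.1, -0.7]
gripper_width: 0.104
time: 17.8
tool_pos: [0.5346, 0.4068, 0.1273]
tool_rot: [0.0, 1.0, 0.028, -0.0]
contact_force: [-0.2, 0.3, -1.4]
gripper_width: 0.104
at [0.5346 0.4068 0.1273] ang 3.22 tilt 0.0 q6 0.48 F [-0.2  0.3 -1.4] w 0.104 t 17.8
shift cm [ 0.07  0.02 -0.07] turn units 0.0 (other way -30.0 ) rows>= 1
   if turned first: [ 0.07  0.02 -0.07]
```

```bash
python3 -m crank '[[0,0,0.1,0],[0,0,0,0],[0,0,0,0]]'; python3 -m crank '[[0,0,0.1,0],[0,0,0,0],[0,0,0,0]]'
```

```text
time: 18.05
tool_pos: [0.5349, 0.4069, 0.127]
tool_rot: [-0.0, 1.0, 0.028, 0.0]
contact_force: [0.3, 0.2, 2.6]
gripper_width: 0.103
time: 18.3
tool_pos: [0.5351, 0.4071, 0.127]
tool_rot: [-0.0, 1.0, 0.028, 0.001]
contact_force: [-1.8, -1.5, 5.3]
gripper_width: 0.105
```

```bash
python3 -m crank '[[0,0,-0.1,0],[0,0,0,0],[0,0,0,0],[0,0,0,0],[0,0,-0.3,0],[0,0,-0.3,0],[0,0,0,0],[0,0,0,0]]' 0.25; python3 - <<'E'
from h import *
place(4,.132,-.031)
f=manip.grab_frame("wrist");save(bright(f),"w8",(130,100,430,400),2)
E
```

```text
time: 18.97
tool_pos: [0.5349, 0.407, 0.1328]
tool_rot: [-0.0, 1.0, 0.028, 0.0]
contact_force: [0.1, -0.1, -1.5]
gripper_width: 0.247
at [0.5349 0.407  0.1328] ang 3.22 tilt 0.05 q6 0.48 F [ 0.1 -0.1 -1.5] w 0.247 t 18.97
shift cm [-4.65  0.04  0.08] turn units 0.0 (other way -30.0 ) rows>= 2
   if turned first: [-4.65  0.04  0.08]
```

View pics/w8.png

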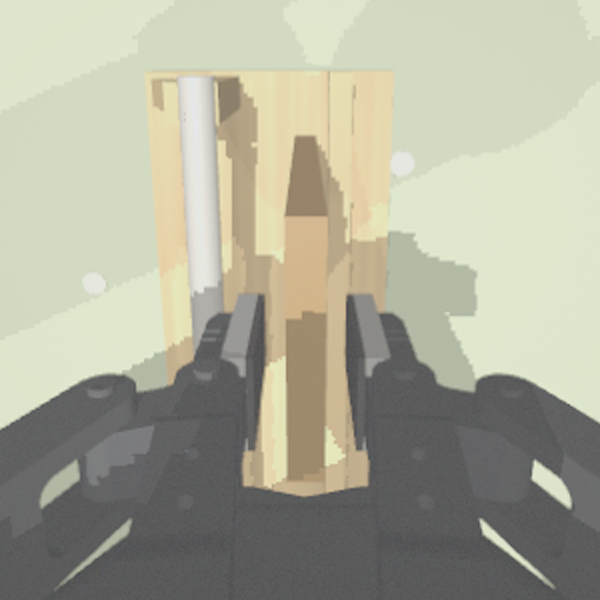

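The board stands upright between the open pads, with its foot between lip and rail. Now I'll tip it back slowly inside the pads.

```bash
python3 -m crank '[[-0.4,0,0,0],[-0.4,0,0,0],[-0.3,0,0,0],[-0.3,0,0,0],[-0.3,0,0,0],[-0.3,0,0,0],[-0.3,0,0,0],[-0.3,0,0,0],[-0.3,0,0,0],[-0.3,0,0,0]]';python3 -m crank '[[-0.3,0,0,0],[-0.3,0,0,0],[-0.3,0,0,0],[-0.2,0,0,0],[-0.2,0,0,0],[0,0,0,0],[0,0,0,0]]'; python3 - <<'E'
from h import *
place(4,.132,-.031)
f=manip.grab_frame("wrist");save(bright(f),"w9",(130,100,430,400),2)
E
```

```text
time: 19.85
tool_pos: [0.5023, 0.405, 0.1323]
tool_rot: [-0.0, 1.0, 0.028, -0.0]
contact_force: [-0.5, -0.0, 0.1]
gripper_width: 0.252
time: 20.43
tool_pos: [0.4897, 0.4043, 0.1324]
tool_rot: [-0.0, 1.0, 0.028, 0.0]
contact_force: [-0.4, -0.4, -0.0]
gripper_width: 0.253
at [0.4897 0.4043 0.1324] ang 3.23 tilt 0.01 q6 0.52 F [-0.4 -0.4 -0. ] w 0.253 t 20.43
shift cm [-0.13  0.02  0.04] turn units 0.0 (other way -30.0 ) rows>= 1
   if turned first: [-0.13  0.02  0.04]
```

View pics/w9.png

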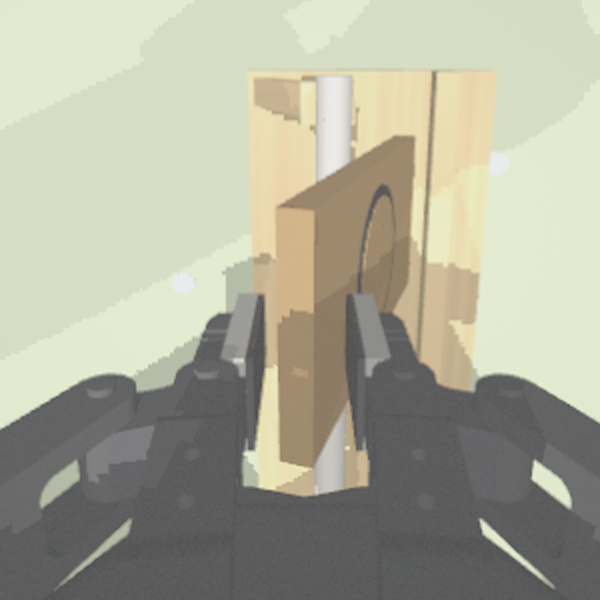

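```bash
python3 -m crank '[[0,0,-0.5,0],[0,0,-1,0],[0,0,-1.5,0],[0,0,-2,0],[0,0,-1.5,0],[0,0,0,0]]'; python3 - <<'E'
from h import *
slot(3,.19)
f=manip.grab_frame("wrist");save(bright(f),"w10",(130,60,430,360),2)
E
```

```text
time: 20.98
tool_pos: [0.4921, 0.4059, 0.2039]
tool_rot: [-0.003, 1.0, 0.028, 0.004]
contact_force: [1.3, -0.3, 1.5]
gripper_width: 0.251
at [0.4921 0.4059 0.2039] ang 3.22 tilt 0.56 q6 0.52 F [ 1.3 -0.3  1.5] w 0.251 t 20.98
shift cm [ 2.56 66.76  1.09] turn units -0.33 (other way 29.67 ) rows>= 20
   if turned first: [ 0.25 66.81  1.09]
```

View pics/w10.png

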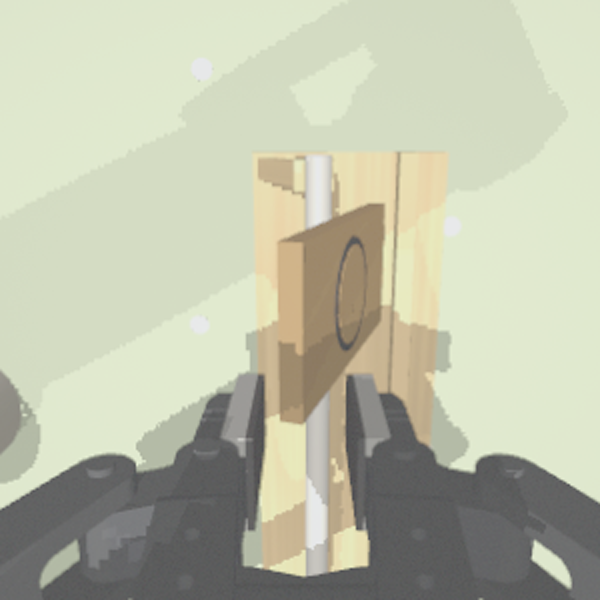

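The globe board leans on the rail with its picture forward. Next is the slot at x≈0.556.

```bash
python3 -m crank '[[0,1.5,0,-0.33],[0,3,0,0],[0,3.6,0,0],[0,3.6,0,0],[0,3.6,0,0],[0,3.6,0,0],[0,3.6,0,0],[0,3.6,0,0],[0,3.6,0,0],[0,3.6,0,0]]' && python3 -m crank '[[0,3.6,0,0],[0,3.6,0,0],[0,3.6,0,0],[0,3.6,0,0],[0,3.6,0,0],[0,3.6,0,0],[0,3.6,0,0],[0,3.6,0,0],[0.1,3,0,0],[0.1,1.5,0,0]]' && python3 -m crank '[[0,0,0.4,0],[0,0,0,0],[0,0,0,0]]'; python3 - <<'E'
from h import *
slot(3,.152)
f=manip.grab_frame("wrist");save(bright(f),"w11",(130,60,430,360),2)
E
```

```text
time: 21.87
tool_pos: [0.5187, 0.071, 0.1964]
tool_rot: [-0.0, 0.999, 0.045, -0.001]
contact_force: [0.6, 0.2, -1.1]
gripper_width: 0.253
time: 22.7
tool_pos: [0.5509, -0.2619, 0.1962]
tool_rot: [0.0, 0.999, 0.044, -0.001]
contact_force: [1.1, -0.0, 0.4]
gripper_width: 0.25
time: 22.95
tool_pos: [0.5511, -0.2573, 0.1921]
tool_rot: [-0.001, 0.999, 0.046, -0.001]
contact_force: [0.2, 0.3, -0.7]
gripper_width: 0.247
at [ 0.5511 -0.2573  0.1921] ang 5.25 tilt 0.15 q6 -0.65 F [ 0.2  0.3 -0.7] w 0.247 t 22.95
shift cm [0.41 0.23 4.01] turn units 0.01 (other way -29.99 ) rows>= 2
   if turned first: [0.41 0.23 4.01]
```

View pics/w11.png

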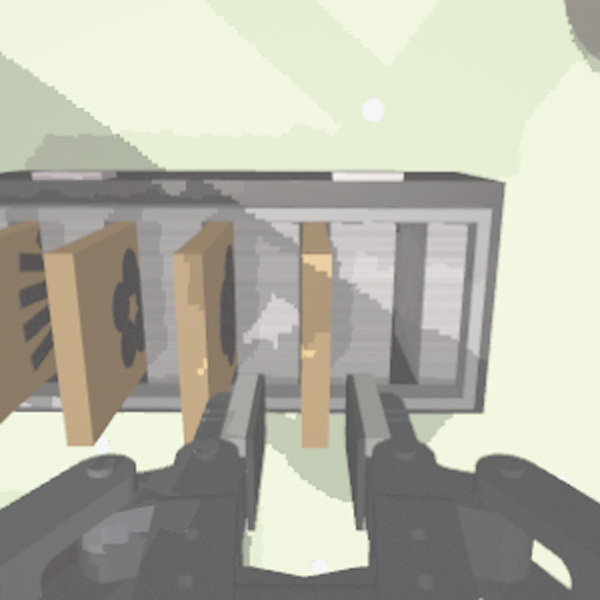

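```bash
python3 -m crank '[[0.4,0.2,0,0],[0,0,0,0],[0,0,1.2,0],[0,0,1.5,0],[0,0,1.0,0],[0,0,0,0]]' && python3 - <<'E'
from h import *
slot(3,.124)
f=manip.grab_frame("wrist");save(bright(f),"w12",(130,60,430,360),2)
E
```

```text
time: 23.5
tool_pos: [0.554, -0.259, 0.1524]
tool_rot: [-0.002, 0.999, 0.046, -0.003]
contact_force: [1.7, 0.7, -1.0]
gripper_width: 0.249
at [ 0.554  -0.259   0.1524] ang 5.23 tilt 0.35 q6 -0.65 F [ 1.7  0.7 -1. ] w 0.249 t 23.5
shift cm [0.15 0.04 2.84] turn units 0.01 (other way -29.99 ) rows>= 1
   if turned first: [0.15 0.04 2.84]
```

View pics/w12.png

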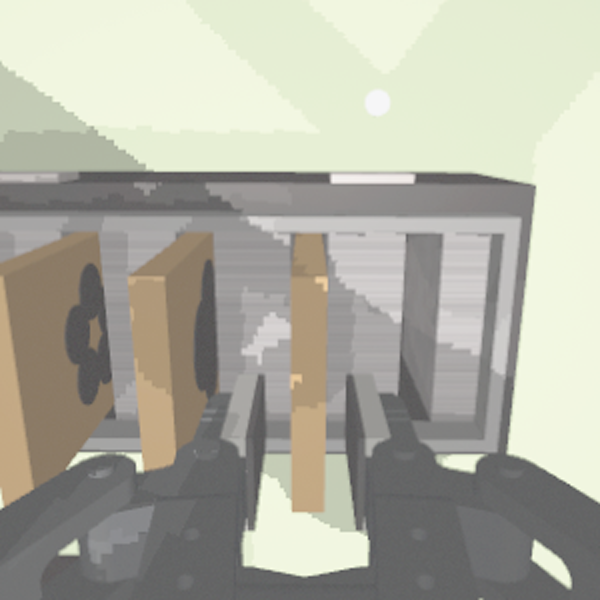

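```bash
python3 -m crank '[[0.1,0,0.5,0],[0,0,0.6,0],[0,0,0.6,0],[0,0,0.6,0],[0,0,0.5,0],[0,0,0,0],[0,0,0,0]]' && python3 -m crank '[[0,0,0,0],[0,0,0,0],[0,0,0,0],[0,0,0,0],[0,0,0,0]]' 0 && python3 -m crank '[[0,0,-0.5,0],[0,0,-1,0],[0,0,-1.5,0],[0,0,-1.5,0],[0,0,-1.5,0],[0,0,-1.5,0],[0,0,-1.5,0],[0,0,-1.5,0],[0,0,-1.0,0],[0,0,0,0]]';python3 - <<'E'
from h import *
place(3,.244)
E
```

```text
time: 24.13
tool_pos: [0.5565, -0.2602, 0.1277]
tool_rot: [-0.0, 0.999, 0.045, -0.0]
contact_force: [-0.3, -0.5, -0.3]
gripper_width: 0.252
time: 24.55
tool_pos: [0.5569, -0.2605, 0.1286]
tool_rot: [0.0, 0.999, 0.045, 0.0]
contact_force: [-0.1, -0.1, -0.1]
gripper_width: 0.099
time: 25.38
tool_pos: [0.558, -0.2611, 0.2473]
tool_rot: [0.002, 0.999, 0.045, 0.002]
contact_force: [-0.6, 0.3, -0.8]
gripper_width: 0.097
at [ 0.558  -0.2611  0.2473] ang 5.21 tilt 0.33 q6 -0.65 F [-0.6  0.3 -0.8] w 0.097 t 25.38
shift cm [  3.53 -59.01   0.14] turn units 0.33 (other way -29.67 ) rows>= 17
   if turned first: [  1.46 -59.1    0.14]
```

```bash
python3 -m crank '[[0,-1,0,0.33],[0.1,-2,0,0],[0.1,-3.5,0,0],[0.1,-3.5,0,0],[0.1,-3.5,0,0],[0.1,-3.5,0,0],[0.1,-3.5,0,0],[0.1,-3.5,0,0],[0.1,-3.5,0,0],[0.1,-3.5,0,0]]' && python3 -m crank '[[0.1,-3.5,0,0],[0.1,-3.5,0,0],[0.1,-3.5,0,0],[0.1,-3.5,0,0],[0.1,-3.5,0,0],[0,-3.5,0,0],[0,-3.5,0,0],[0,-2.4,0,0],[0,-1.2,0,0],[0,0,0,0]]' && python3 -m crank '[[0,0,0,0],[0,0,0,0]]'; python3 - <<'E'
from h import *
place(3,.144)
E
```

```text
time: 26.22
tool_pos: [0.5472, 0.0513, 0.2425]
tool_rot: [-0.0, 1.0, 0.028, -0.001]
contact_force: [0.7, -0.2, -0.4]
gripper_width: 0.104
time: 27.05
tool_pos: [0.5363, 0.3323, 0.2422]
tool_rot: [0.0, 1.0, 0.03, -0.001]
contact_force: [-0.5, -0.8, -0.3]
gripper_width: 0.102
time: 27.22
tool_pos: [0.5373, 0.3292, 0.2429]
tool_rot: [0.001, 1.0, 0.028, -0.0]
contact_force: [-0.4, -1.0, -0.3]
gripper_width: 0.096
at [0.5373 0.3292 0.2429] ang 3.16 tilt 0.07 q6 0.38 F [-0.4 -1.  -0.3] w 0.096 t 27.22
shift cm [ 0.25 -0.05  9.89] turn units -0.01 (other way 29.99 ) rows>= 3
   if turned first: [ 0.25 -0.05  9.89]
```

```bash
python3 -m crank '[[0.25,-0.1,1,0],[0,0,2,0],[0,0,2,0],[0,0,2,0],[0,0,1.6,0],[0,0,0.8,0],[0,0,0.4,0],[0,0,0,0],[0,0,0,0]]'; python3 - <<'E'
from h import *
place(3,.132)
f=manip.grab_frame("wrist");save(bright(f),"w13",(130,60,430,360),2)
E
```

```text
time: 27.97
tool_pos: [0.5402, 0.3314, 0.1462]
tool_rot: [-0.0, 1.0, 0.028, 0.001]
contact_force: [-0.2, 1.5, -0.2]
gripper_width: 0.104
at [0.5402 0.3314 0.1462] ang 3.19 tilt 0.08 q6 0.38 F [-0.2  1.5 -0.2] w 0.104 t 27.97
shift cm [-0.07  0.16  1.42] turn units -0.0 (other way 30.0 ) rows>= 1
   if turned first: [-0.07  0.16  1.42]
```

View pics/w13.png

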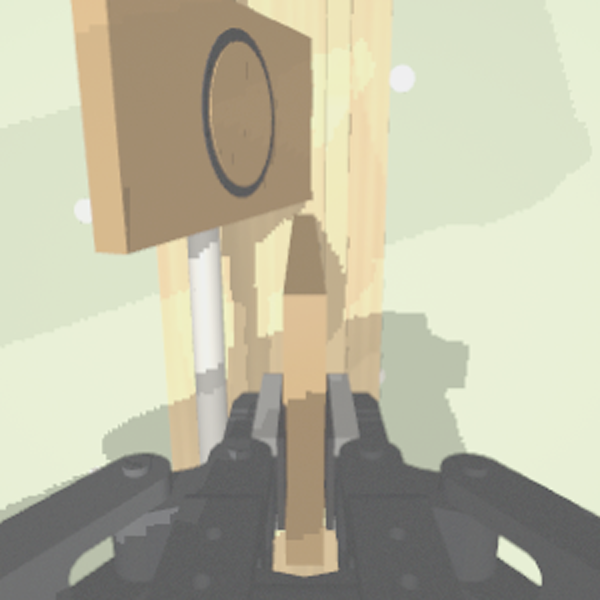

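```bash
python3 -m crank '[[-0.05,0.15,0.4,0],[0,0,0.4,0],[0,0,0.4,0],[0,0,0.2,0],[0,0,0,0],[0,0,0,0]]'; python3 -m crank '[[0,0,0.15,0],[0,0,0.05,0],[0,0,0,0],[0,0,0,0]]';  python3 -m crank '[[0,0,0.1,0],[0,0,0,0],[0,0,0,0]]'
```

```text
time: 28.52
tool_pos: [0.5391, 0.3301, 0.1311]
tool_rot: [0.0, 1.0, 0.028, -0.0]
contact_force: [-0.4, -0.7, -0.1]
gripper_width: 0.1
time: 28.85
tool_pos: [0.5396, 0.3303, 0.1306]
tool_rot: [-0.0, 1.0, 0.028, 0.001]
contact_force: [-1.8, -1.6, 5.2]
gripper_width: 0.102
time: 29.1
tool_pos: [0.54, 0.3304, 0.1306]
tool_rot: [-0.0, 1.0, 0.028, 0.001]
contact_force: [-2.5, -0.7, 9.0]
gripper_width: 0.102
```

```bash
python3 -m crank '[[0,0,-0.2,0],[0,0,0,0],[0,0,0,0],[0,0,0,0],[0,0,-0.3,0],[0,0,0,0],[0,0,0,0]]' 0.25; python3 - <<'E'
from h import *
place(3,.132,-.031)
E
```

```text
time: 29.68
tool_pos: [0.5393, 0.3301, 0.1335]
tool_rot: [-0.0, 1.0, 0.028, 0.0]
contact_force: [0.7, 1.2, -1.1]
gripper_width: 0.254
at [0.5393 0.3301 0.1335] ang 3.22 tilt 0.02 q6 0.38 F [ 0.7  1.2 -1.1] w 0.254 t 29.68
shift cm [-4.66  0.04  0.14] turn units 0.0 (other way -30.0 ) rows>= 2
   if turned first: [-4.66  0.04  0.14]
```

```bash
python3 -m crank '[[-0.4,0,0,0],[-0.4,0,0,0],[-0.3,0,0,0],[-0.3,0,0,0],[-0.3,0,0,0],[-0.3,0,0,0],[-0.3,0,0,0],[-0.3,0,0,0],[-0.3,0,0,0],[-0.3,0,0,0]]';python3 -m crank '[[-0.3,0,0,0],[-0.3,0,0,0],[-0.3,0,0,0],[-0.2,0,0,0],[-0.2,0,0,0],[0,0,0,0],[0,0,0,0]]'; python3 - <<'E'
from h import *
f=manip.grab_frame("wrist");save(bright(f),"w14",(130,60,430,360),2)
E
python3 -m crank '[[0,0,-0.5,0],[0,0,-1,0],[0,0,-1.5,0],[0,0,-2,0],[0,0,-1.5,0],[0,0,0,0]]'; python3 - <<'E'
from h import *
slot(2,.19)
E
```

```text
time: 30.52
tool_pos: [0.5069, 0.3283, 0.1333]
tool_rot: [-0.0, 1.0, 0.028, -0.0]
contact_force: [-0.2, 0.3, 0.7]
gripper_width: 0.251
time: 31.1
tool_pos: [0.4942, 0.3276, 0.1334]
tool_rot: [-0.0, 1.0, 0.028, 0.0]
contact_force: [0.0, -0.3, 0.0]
gripper_width: 0.25
time: 31.65
tool_pos: [0.4966, 0.3287, 0.2039]
tool_rot: [-0.002, 1.0, 0.028, 0.004]
contact_force: [0.6, 0.6, 1.2]
gripper_width: 0.251
at [0.4966 0.3287 0.2039] ang 3.22 tilt 0.49 q6 0.4 F [0.6 0.6 1.2] w 0.251 t 31.65
shift cm [-1.65 59.18  1.18] turn units -0.33 (other way 29.67 ) rows>= 17
   if turned first: [-3.69 59.08  1.18]
```

View pics/w14.png

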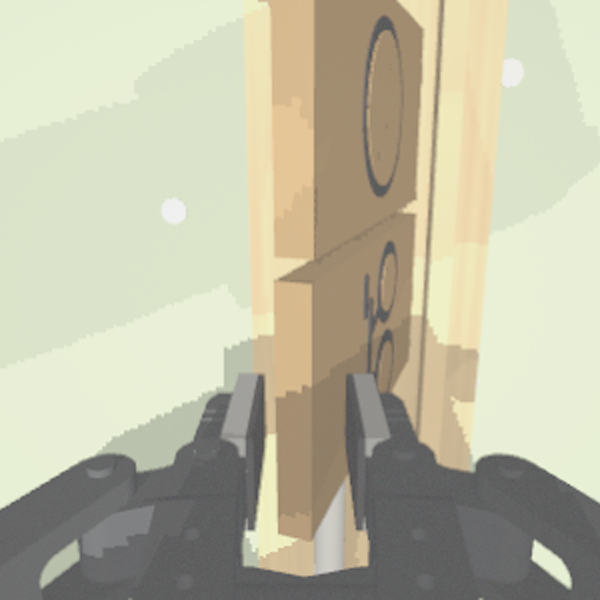

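The bicycle board leans well, with a visible gap to the globe board. Third board next.

```bash
python3 -m crank '[[0,1.5,0,-0.33],[-0.2,3,0,0],[-0.2,3.5,0,0],[-0.2,3.5,0,0],[-0.2,3.5,0,0],[-0.2,3.5,0,0],[-0.2,3.5,0,0],[-0.2,3.5,0,0],[-0.2,3.5,0,0],[-0.2,3.5,0,0]]' && python3 -m crank '[[-0.2,3.5,0,0],[-0.2,3.5,0,0],[-0.2,3.5,0,0],[-0.2,3.5,0,0],[-0.2,3.5,0,0],[-0.2,3.5,0,0],[-0.2,3,0,0],[0,1.8,0,0],[0,0.8,0,0],[0,0,0,0]]' && python3 -m crank '[[0,0,0.4,0],[0,0,0,0]]'; python3 - <<'E'
from h import *
slot(2,.152)
E
```

```text
time: 32.48
tool_pos: [0.5049, 0.0006, 0.1981]
tool_rot: [-0.0, 0.999, 0.045, 0.0]
contact_force: [1.2, 0.4, -0.4]
gripper_width: 0.25
time: 33.32
tool_pos: [0.5154, -0.2648, 0.1979]
tool_rot: [-0.0, 0.999, 0.045, -0.0]
contact_force: [-0.2, 0.1, 0.7]
gripper_width: 0.25
time: 33.48
tool_pos: [0.5153, -0.2622, 0.1933]
tool_rot: [-0.001, 0.999, 0.046, -0.001]
contact_force: [-0.8, 0.5, -0.4]
gripper_width: 0.248
at [ 0.5153 -0.2622  0.1933] ang 5.29 tilt 0.11 q6 -0.69 F [-0.8  0.5 -0.4] w 0.248 t 33.48
shift cm [-0.18  0.07  4.13] turn units 0.02 (other way -29.98 ) rows>= 2
   if turned first: [-0.18  0.07  4.13]
```

```bash
python3 -m crank '[[-0.2,0.1,0,0],[0,0,0,0],[0,0,1.2,0],[0,0,1.5,0],[0,0,1.0,0],[0,0,0,0]]' && python3 - <<'E'
from h import *
slot(2,.124)
f=manip.grab_frame("wrist");save(bright(f),"w15",(130,60,430,360),2)
E
```

```text
time: 33.98
tool_pos: [0.5119, -0.2636, 0.1536]
tool_rot: [-0.002, 0.999, 0.046, -0.002]
contact_force: [-0.5, -0.5, 0.1]
gripper_width: 0.25
at [ 0.5119 -0.2636  0.1536] ang 5.23 tilt 0.34 q6 -0.7 F [-0.5 -0.5  0.1] w 0.25 t 33.98
shift cm [ 0.18 -0.04  2.95] turn units 0.0 (other way -30.0 ) rows>= 1
   if turned first: [ 0.18 -0.04  2.95]
```

View pics/w15.png

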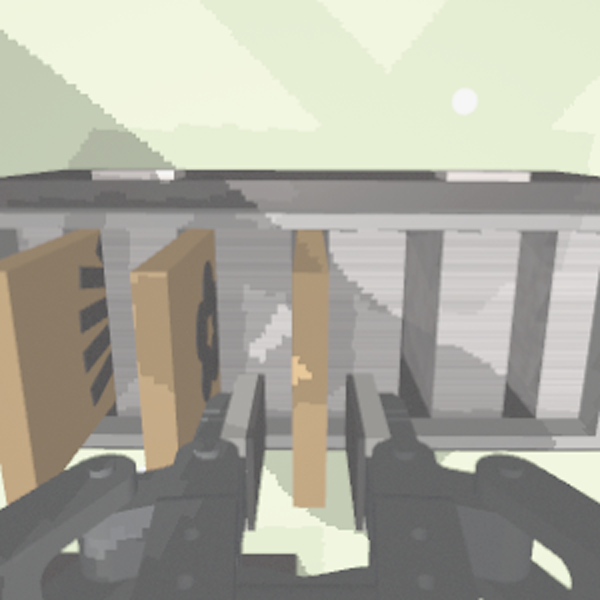

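```bash
python3 -m crank '[[0.1,0,0.5,0],[0,0,0.6,0],[0,0,0.6,0],[0,0,0.6,0],[0,0,0.4,0],[0,0,0,0],[0,0,0,0]]' && python3 -m crank '[[0,0,0,0],[0,0,0,0],[0,0,0,0],[0,0,0,0],[0,0,0,0]]' 0 && python3 -m crank '[[0,0,-0.5,0],[0,0,-1,0],[0,0,-1.5,0],[0,0,-1.5,0],[0,0,-1.5,0],[0,0,-1.5,0],[0,0,-1.5,0],[0,0,-1.5,0],[0,0,-1.0,0],[0,0,0,0]]';python3 - <<'E'
from h import *
place(2,.244)
E
```

```text
time: 34.62
tool_pos: [0.5144, -0.2649, 0.1299]
tool_rot: [-0.0, 0.999, 0.045, -0.0]
contact_force: [-0.4, -1.0, 0.5]
gripper_width: 0.251
time: 35.03
tool_pos: [0.5148, -0.2652, 0.1307]
tool_rot: [0.0, 0.999, 0.045, 0.0]
contact_force: [-0.3, -0.4, 1.0]
gripper_width: 0.101
time: 35.87
tool_pos: [0.5158, -0.2658, 0.2492]
tool_rot: [0.002, 0.999, 0.045, 0.002]
contact_force: [0.2, -0.6, -0.1]
gripper_width: 0.1
at [ 0.5158 -0.2658  0.2492] ang 5.21 tilt 0.33 q6 -0.7 F [ 0.2 -0.6 -0.1] w 0.1 t 35.87
shift cm [  7.51 -51.41   0.36] turn units 0.33 (other way -29.67 ) rows>= 15
   if turned first: [  5.71 -51.64   0.36]
```

```bash
python3 -m crank '[[0,-1,0,0.33],[0.3,-2,0,0],[0.4,-3.5,0,0],[0.4,-3.5,0,0],[0.4,-3.5,0,0],[0.4,-3.5,0,0],[0.4,-3.5,0,0],[0.4,-3.5,0,0],[0.4,-3.5,0,0],[0.4,-3.5,0,0]]' && python3 -m crank '[[0.4,-3.5,0,0],[0.4,-3.5,0,0],[0.4,-3.5,0,0],[0.4,-3.5,0,0],[0.3,-3.2,0,0],[0.3,-2.2,0,0],[0,-1.2,0,0],[0,0,0,0],[0,0,0,0]]'; python3 - <<'E'
from h import *
place(2,.146)
E
```

```text
time: 36.7
tool_pos: [0.531, 0.0482, 0.2445]
tool_rot: [-0.0, 1.0, 0.028, -0.001]
contact_force: [0.5, 0.3, -0.9]
gripper_width: 0.101
time: 37.45
tool_pos: [0.5418, 0.2529, 0.2446]
tool_rot: [0.001, 1.0, 0.028, -0.001]
contact_force: [-0.7, 0.2, -1.0]
gripper_width: 0.103
at [0.5418 0.2529 0.2446] ang 3.26 tilt 0.1 q6 0.26 F [-0.7  0.2 -1. ] w 0.103 t 37.45
shift cm [0.23 0.   9.86] turn units 0.01 (other way -29.99 ) rows>= 3
   if turned first: [0.23 0.   9.86]
```

```bash
python3 -m crank '[[0.2,0,1,0],[0,0,2,0],[0,0,2,0],[0,0,2,0],[0,0,1.6,0],[0,0,0.8,0],[0,0,0.4,0],[0,0,0,0],[0,0,0,0]]'; python3 - <<'E'
from h import *
place(2,.134)
f=manip.grab_frame("wrist");save(bright(f),"w16",(130,60,430,360),2)
E
```

```text
time: 38.2
tool_pos: [0.5447, 0.2531, 0.1481]
tool_rot: [-0.0, 1.0, 0.028, 0.001]
contact_force: [0.5, -0.6, -0.1]
gripper_width: 0.1
at [0.5447 0.2531 0.1481] ang 3.18 tilt 0.07 q6 0.26 F [ 0.5 -0.6 -0.1] w 0.1 t 38.2
shift cm [-0.08  0.01  1.41] turn units -0.0 (other way 30.0 ) rows>= 1
   if turned first: [-0.08  0.01  1.41]
```

View pics/w16.png

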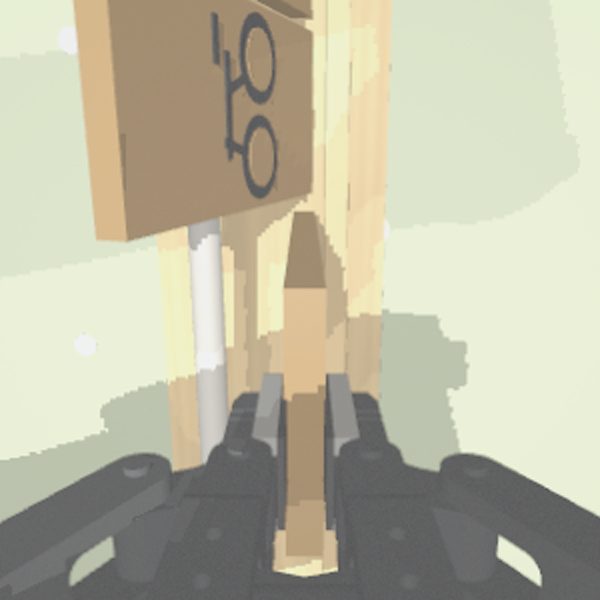

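```bash
python3 -m crank '[[-0.05,0.1,0.4,0],[0,0,0.4,0],[0,0,0.4,0],[0,0,0.2,0],[0,0,0,0],[0,0,0,0]]'; python3 -m crank '[[0,0,0.15,0],[0,0,0.05,0],[0,0,0,0],[0,0,0,0]]'
```

```text
time: 38.75
tool_pos: [0.5436, 0.2524, 0.1332]
tool_rot: [0.0, 1.0, 0.028, -0.0]
contact_force: [0.5, -0.5, -0.3]
gripper_width: 0.104
time: 39.08
tool_pos: [0.5442, 0.2526, 0.1327]
tool_rot: [-0.0, 1.0, 0.028, 0.001]
contact_force: [-1.2, 0.3, 5.4]
gripper_width: 0.096
```

Contact at 0.1327, as predicted. Back off slightly, release and tip.

```bash
python3 -m crank '[[0,0,-0.1,0],[0,0,0,0],[0,0,0,0],[0,0,0,0],[0,0,0,0],[0,0,0,0]]' 0.25; python3 -m crank '[[-0.4,0,0,0],[-0.4,0,0,0],[-0.3,0,0,0],[-0.3,0,0,0],[-0.3,0,0,0],[-0.3,0,0,0],[-0.3,0,0,0],[-0.3,0,0,0],[-0.3,0,0,0],[-0.3,0,0,0]]';python3 -m crank '[[-0.3,0,0,0],[-0.3,0,0,0],[-0.3,0,0,0],[-0.2,0,0,0],[-0.2,0,0,0],[0,0,0,0],[0,0,0,0]]'; python3 - <<'E'
from h import *
place(2,.132,-.031)
f=manip.grab_frame("wrist");save(bright(f),"w17",(130,60,430,360),2)
E
python3 -m crank '[[0,0,-0.5,0],[0,0,-1,0],[0,0,-1.5,0],[0,0,-2,0],[0,0,-1.5,0],[0,0,0,0]]'; python3 - <<'E'
from h import *
slot(1,.19)
E
```

```text
time: 39.58
tool_pos: [0.5435, 0.2524, 0.132]
tool_rot: [0.0, 1.0, 0.028, -0.0]
contact_force: [0.3, 0.2, -0.0]
gripper_width: 0.254
time: 40.42
tool_pos: [0.5114, 0.2506, 0.1323]
tool_rot: [-0.0, 1.0, 0.028, -0.0]
contact_force: [-0.2, 0.6, -0.6]
gripper_width: 0.253
time: 41.0
tool_pos: [0.4987, 0.2499, 0.1324]
tool_rot: [-0.0, 1.0, 0.028, 0.0]
contact_force: [0.1, -0.4, 0.4]
gripper_width: 0.249
at [0.4987 0.2499 0.1324] ang 3.23 tilt 0.01 q6 0.27 F [ 0.1 -0.4  0.4] w 0.249 t 41.0
shift cm [-0.17 -0.05  0.04] turn units 0.0 (other way -30.0 ) rows>= 1
   if turned first: [-0.17 -0.05  0.04]
time: 41.55
tool_pos: [0.5012, 0.2507, 0.2027]
tool_rot: [-0.001, 1.0, 0.028, 0.004]
contact_force: [1.0, 0.9, 0.3]
gripper_width: 0.249
at [0.5012 0.2507 0.2027] ang 3.22 tilt 0.48 q6 0.27 F [1.  0.9 0.3] w 0.249 t 41.55
shift cm [-5.87 51.51  1.11] turn units -0.33 (other way 29.67 ) rows>= 15
   if turned first: [-7.64 51.27  1.11]
```

View pics/w17.png

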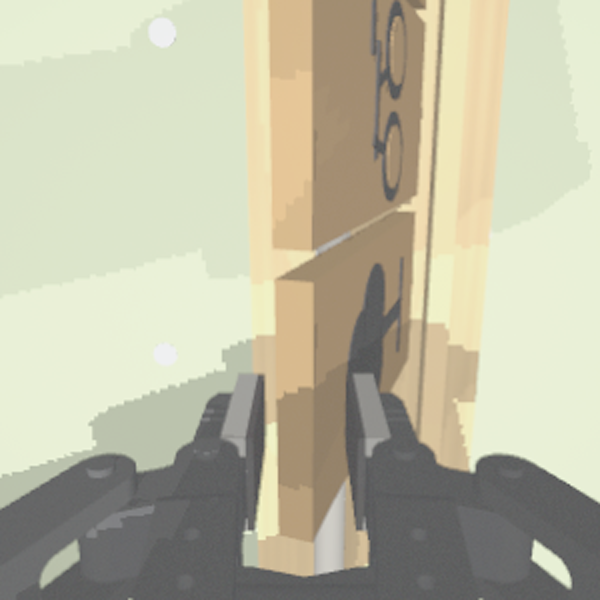

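The tree board leans. Fourth board next.

```bash
python3 -m crank '[[0,1.5,0,-0.33],[-0.5,3,0,0],[-0.5,3.5,0,0],[-0.5,3.5,0,0],[-0.5,3.5,0,0],[-0.5,3.5,0,0],[-0.5,3.5,0,0],[-0.5,3.5,0,0],[-0.5,3.5,0,0],[-0.5,3.5,0,0]]' && python3 -m crank '[[-0.5,3.5,0,0],[-0.5,3.5,0,0],[-0.5,3.5,0,0],[-0.5,3.5,0,0],[-0.5,2.6,0,0],[-0.4,1.4,0,0],[0,0.7,0.3,0],[0,0,0,0],[0,0,0,0]]'; python3 - <<'E'
from h import *
slot(1,.152)
E
```

```text
time: 42.38
tool_pos: [0.4823, -0.0795, 0.1971]
tool_rot: [-0.0, 0.999, 0.045, 0.0]
contact_force: [0.5, 0.1, -0.7]
gripper_width: 0.248
time: 43.13
tool_pos: [0.4709, -0.2657, 0.1936]
tool_rot: [-0.001, 0.999, 0.046, -0.0]
contact_force: [0.1, -0.3, 0.3]
gripper_width: 0.252
at [ 0.4709 -0.2657  0.1936] ang 5.23 tilt 0.09 q6 -0.74 F [ 0.1 -0.3  0.3] w 0.252 t 43.13
shift cm [0.07 0.12 4.16] turn units 0.01 (other way -29.99 ) rows>= 2
   if turned first: [0.07 0.12 4.16]
```

```bash
python3 -m crank '[[0.1,0,0,0],[0,0,0,0],[0,0,1.2,0],[0,0,1.5,0],[0,0,1.0,0],[0,0,0,0]]' && python3 - <<'E'
from h import *
slot(1,.124)
f=manip.grab_frame("wrist");save(bright(f),"w18",(130,60,430,360),2)
E
```

```text
time: 43.63
tool_pos: [0.4704, -0.2649, 0.1536]
tool_rot: [-0.002, 0.999, 0.046, -0.002]
contact_force: [-0.7, 1.4, -1.2]
gripper_width: 0.247
at [ 0.4704 -0.2649  0.1536] ang 5.25 tilt 0.34 q6 -0.74 F [-0.7  1.4 -1.2] w 0.247 t 43.63
shift cm [0.12 0.21 2.96] turn units 0.01 (other way -29.99 ) rows>= 1
   if turned first: [0.12 0.21 2.96]
```

View pics/w18.png

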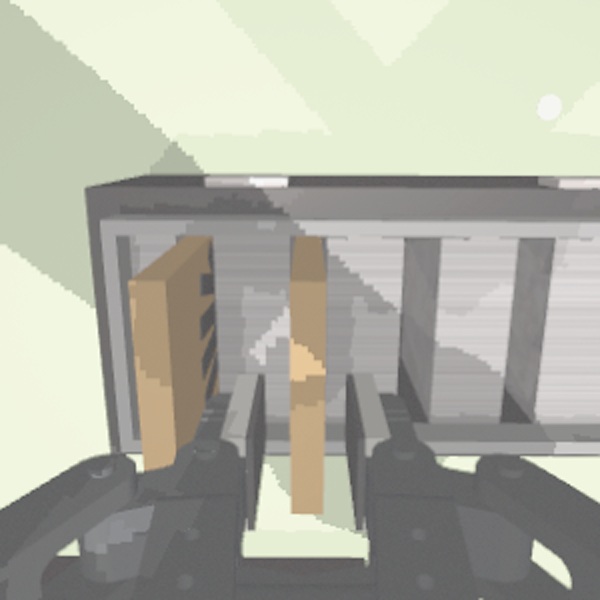

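```bash
python3 -m crank '[[0.05,0.1,0.5,0],[0,0,0.6,0],[0,0,0.6,0],[0,0,0.6,0],[0,0,0.4,0],[0,0,0,0],[0,0,0,0]]' && python3 -m crank '[[0,0,0,0],[0,0,0,0],[0,0,0,0],[0,0,0,0],[0,0,0,0]]' 0 && python3 -m crank '[[0,0,-0.5,0],[0,0,-1,0],[0,0,-1.5,0],[0,0,-1.5,0],[0,0,-1.5,0],[0,0,-1.5,0],[0,0,-1.5,0],[0,0,-1.5,0],[0,0,-1.0,0],[0,0,0,0]]';python3 - <<'E'
from h import *
place(1,.244)
E
```

```text
time: 44.27
tool_pos: [0.4723, -0.2675, 0.1299]
tool_rot: [-0.0, 0.999, 0.045, -0.0]
contact_force: [0.2, -0.2, 0.5]
gripper_width: 0.248
time: 44.68
tool_pos: [0.4728, -0.2678, 0.1307]
tool_rot: [0.0, 0.999, 0.045, 0.0]
contact_force: [1.1, -0.1, 0.8]
gripper_width: 0.098
time: 45.52
tool_pos: [0.4737, -0.2685, 0.249]
tool_rot: [0.002, 0.999, 0.045, 0.002]
contact_force: [0.5, -0.1, -0.7]
gripper_width: 0.1
at [ 0.4737 -0.2685  0.249 ] ang 5.21 tilt 0.32 q6 -0.74 F [ 0.5 -0.1 -0.7] w 0.1 t 45.52
shift cm [ 11.46 -43.59   0.38] turn units 0.33 (other way -29.67 ) rows>= 13
   if turned first: [  9.93 -43.96   0.38]
```

```bash
python3 -m crank '[[0,-1,0,0.33],[0.7,-2,0,0],[0.7,-3.2,0,0],[0.7,-3.2,0,0],[0.7,-3.2,0,0],[0.7,-3.2,0,0],[0.7,-3.2,0,0],[0.7,-3.2,0,0],[0.7,-3.2,0,0],[0.7,-3.2,0,0]]' && python3 -m crank '[[0.7,-3.2,0,0],[0.7,-3.2,0,0],[0.7,-3.2,0,0],[0.7,-3,0,0],[0.7,-1.8,0,0],[0.2,-1,0,0],[0,0,0,0],[0,0,0,0],[0,0,0,0]]'; python3 - <<'E'
from h import *
place(1,.146)
E
```

```text
time: 46.35
tool_pos: [0.5185, 0.0231, 0.2445]
tool_rot: [-0.0, 1.0, 0.028, -0.001]
contact_force: [0.4, -0.1, -0.2]
gripper_width: 0.099
time: 47.1
tool_pos: [0.547, 0.1762, 0.2449]
tool_rot: [0.0, 1.0, 0.028, -0.0]
contact_force: [-0.5, -0.4, -1.0]
gripper_width: 0.101
at [0.547  0.1762 0.2449] ang 3.17 tilt 0.06 q6 0.13 F [-0.5 -0.4 -1. ] w 0.101 t 47.1
shift cm [0.13 0.02 9.89] turn units -0.01 (other way 29.99 ) rows>= 3
   if turned first: [0.13 0.02 9.89]
```

```bash
python3 -m crank '[[0.1,0.1,1,0],[0,0,2,0],[0,0,2,0],[0,0,2,0],[0,0,1.6,0],[0,0,0.8,0],[0,0,0.4,0],[0,0,0,0],[0,0,0,0]]'; python3 - <<'E'
from h import *
place(1,.134)
f=manip.grab_frame("wrist");save(bright(f),"w19",(130,60,430,360),2)
E
```

```text
time: 47.85
tool_pos: [0.5489, 0.176, 0.1481]
tool_rot: [-0.0, 1.0, 0.028, 0.001]
contact_force: [0.9, -0.6, -1.0]
gripper_width: 0.102
at [0.5489 0.176  0.1481] ang 3.19 tilt 0.07 q6 0.13 F [ 0.9 -0.6 -1. ] w 0.102 t 47.85
shift cm [-0.06  0.    1.41] turn units -0.0 (other way 30.0 ) rows>= 1
   if turned first: [-0.06  0.    1.41]
```

View pics/w19.png

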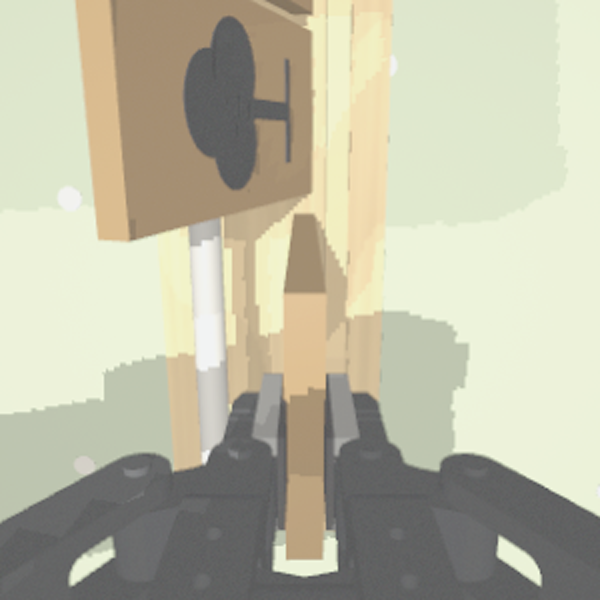

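```bash
python3 -m crank '[[-0.05,0.05,0.4,0],[0,0,0.4,0],[0,0,0.4,0],[0,0,0.2,0],[0,0,0,0],[0,0,0,0]]'; python3 -m crank '[[0,0,0.15,0],[0,0,0.05,0],[0,0,0,0],[0,0,0,0]]'
```

```text
time: 48.4
tool_pos: [0.5478, 0.1758, 0.1331]
tool_rot: [0.0, 1.0, 0.028, -0.0]
contact_force: [-0.3, -0.7, -1.1]
gripper_width: 0.099
time: 48.73
tool_pos: [0.5485, 0.1759, 0.1327]
tool_rot: [-0.0, 1.0, 0.028, 0.001]
contact_force: [-1.1, -1.1, 5.7]
gripper_width: 0.098
```

```bash
python3 -m crank '[[0,0,-0.1,0],[0,0,0,0],[0,0,0,0],[0,0,0,0],[0,0,0,0],[0,0,0,0]]' 0.25; python3 -m crank '[[-0.4,0,0,0],[-0.4,0,0,0],[-0.3,0,0,0],[-0.3,0,0,0],[-0.3,0,0,0],[-0.3,0,0,0],[-0.3,0,0,0],[-0.3,0,0,0],[-0.3,0,0,0],[-0.3,0,0,0]]';python3 -m crank '[[-0.3,0,0,0],[-0.3,0,0,0],[-0.3,0,0,0],[-0.2,0,0,0],[-0.2,0,0,0],[0,0,0,0],[0,0,0,0]]'; python3 - <<'E'
from h import *
f=manip.grab_frame("wrist");save(bright(f),"w20",(130,60,430,360),2)
E
python3 -m crank '[[0,0,-0.5,0],[0,0,-1,0],[0,0,-1.5,0],[0,0,-2,0],[0,0,-1.5,0],[0,0,0,0]]'; python3 - <<'E'
from h import *
slot(0,.19)
E
```

```text
time: 49.23
tool_pos: [0.5477, 0.1758, 0.132]
tool_rot: [0.0, 1.0, 0.028, -0.0]
contact_force: [0.3, -0.5, 0.3]
gripper_width: 0.252
time: 50.07
tool_pos: [0.5156, 0.174, 0.1323]
tool_rot: [-0.0, 1.0, 0.028, -0.0]
contact_force: [0.8, -0.1, -0.3]
gripper_width: 0.25
time: 50.65
tool_pos: [0.5029, 0.1733, 0.1323]
tool_rot: [-0.0, 1.0, 0.028, 0.0]
contact_force: [0.1, -0.5, -1.3]
gripper_width: 0.254
time: 51.2
tool_pos: [0.5055, 0.1738, 0.2026]
tool_rot: [-0.001, 1.0, 0.028, 0.004]
contact_force: [-0.6, 0.2, 1.4]
gripper_width: 0.249
at [0.5055 0.1738 0.2026] ang 3.22 tilt 0.48 q6 0.14 F [-0.6  0.2  1.4] w 0.249 t 51.2
shift cm [-10.06  43.95   1.13] turn units -0.33 (other way 29.67 ) rows>= 13
   if turned first: [-11.57  43.57   1.13]
```

View pics/w20.png

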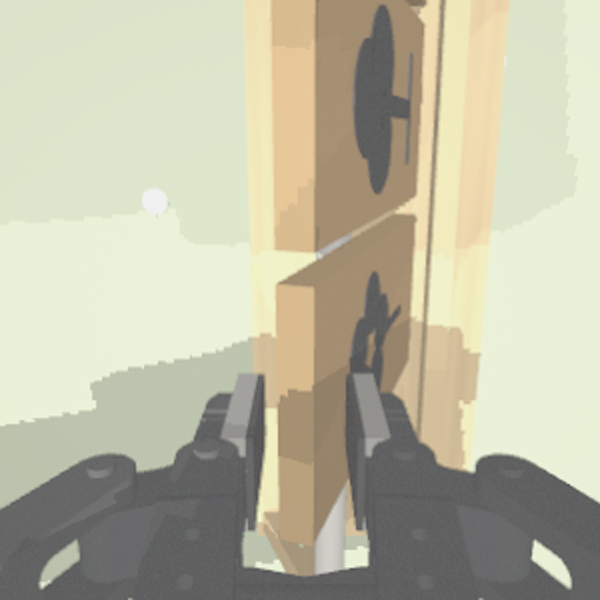

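```bash
python3 -m crank '[[0,1.5,0,-0.33],[-0.9,3,0,0],[-0.9,3.2,0,0],[-0.9,3.2,0,0],[-0.9,3.2,0,0],[-0.9,3.2,0,0],[-0.9,3.2,0,0],[-0.9,3.2,0,0],[-0.9,3.2,0,0],[-0.9,3.2,0,0]]' && python3 -m crank '[[-0.9,3.2,0,0],[-0.9,3.2,0,0],[-0.9,3,0,0],[-0.8,2.4,0,0],[0,1.2,0,0],[0,0.5,0.3,0],[0,0,0,0],[0,0,0,0]]'; python3 - <<'E'
from h import *
slot(0,.152)
E
```

```text
time: 52.03
tool_pos: [0.4484, -0.1353, 0.1971]
tool_rot: [-0.0, 0.999, 0.045, 0.0]
contact_force: [-0.1, -0.3, -0.1]
gripper_width: 0.246
time: 52.7
tool_pos: [0.4265, -0.2705, 0.1936]
tool_rot: [-0.001, 0.999, 0.046, -0.0]
contact_force: [0.1, -0.1, -0.8]
gripper_width: 0.251
at [ 0.4265 -0.2705  0.1936] ang 5.24 tilt 0.09 q6 -0.8 F [ 0.1 -0.1 -0.8] w 0.251 t 52.7
shift cm [0.33 0.05 4.16] turn units 0.01 (other way -29.99 ) rows>= 2
   if turned first: [0.33 0.05 4.16]
```

```bash
python3 -m crank '[[0.3,-0.1,0,0],[0,0,0,0],[0,0,1.2,0],[0,0,1.5,0],[0,0,1.0,0],[0,0,0,0]]' && python3 - <<'E'
from h import *
slot(0,.124)
f=manip.grab_frame("wrist");save(bright(f),"w21",(130,60,430,360),2)
E
```

```text
time: 53.2
tool_pos: [0.4279, -0.2685, 0.1537]
tool_rot: [-0.002, 0.999, 0.046, -0.002]
contact_force: [0.1, -0.2, -0.8]
gripper_width: 0.256
at [ 0.4279 -0.2685  0.1537] ang 5.25 tilt 0.33 q6 -0.8 F [ 0.1 -0.2 -0.8] w 0.256 t 53.2
shift cm [0.19 0.25 2.97] turn units 0.01 (other way -29.99 ) rows>= 1
   if turned first: [0.19 0.24 2.97]
```

View pics/w21.png

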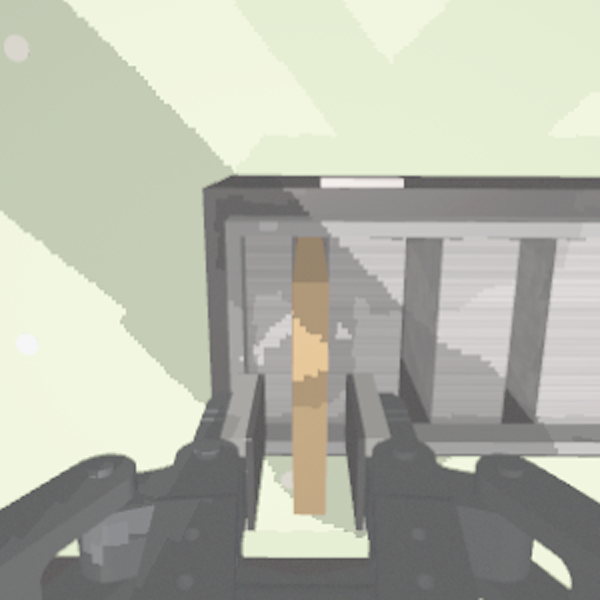

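```bash
python3 -m crank '[[0.1,0.1,0.5,0],[0,0,0.6,0],[0,0,0.6,0],[0,0,0.6,0],[0,0,0.4,0],[0,0,0,0],[0,0,0,0]]' && python3 -m crank '[[0,0,0,0],[0,0,0,0],[0,0,0,0],[0,0,0,0],[0,0,0,0]]' 0 && python3 -m crank '[[0,0,-0.5,0],[0,0,-1,0],[0,0,-1.5,0],[0,0,-1.5,0],[0,0,-1.5,0],[0,0,-1.5,0],[0,0,-1.5,0],[0,0,-1.5,0],[0,0,-1.0,0],[0,0,0,0]]';python3 - <<'E'
from h import *
place(0,.244)
E
```

```text
time: 53.83
tool_pos: [0.4303, -0.271, 0.1299]
tool_rot: [-0.0, 0.999, 0.045, -0.0]
contact_force: [-0.4, 0.1, -0.7]
gripper_width: 0.253
time: 54.25
tool_pos: [0.4307, -0.2714, 0.1307]
tool_rot: [0.0, 0.999, 0.045, 0.0]
contact_force: [-0.4, -0.0, 0.6]
gripper_width: 0.096
time: 55.08
tool_pos: [0.4315, -0.272, 0.2489]
tool_rot: [0.002, 0.999, 0.045, 0.002]
contact_force: [1.3, -0.8, -1.6]
gripper_width: 0.101
at [ 0.4315 -0.272   0.2489] ang 5.21 tilt 0.31 q6 -0.8 F [ 1.3 -0.8 -1.6] w 0.101 t 55.08
shift cm [ 15.42 -35.86   0.41] turn units 0.34 (other way -29.66 ) rows>= 12
   if turned first: [ 14.16 -36.38   0.41]
```

```bash
python3 -m crank '[[0,-1,0,0.33],[1.1,-2,0,0],[1.1,-2.9,0,0],[1.1,-2.9,0,0],[1.1,-2.9,0,0],[1.1,-2.9,0,0],[1.1,-2.9,0,0],[1.1,-2.9,0,0],[1.1,-2.9,0,0],[1.1,-2.9,0,0]]' && python3 -m crank '[[1.1,-2.9,0,0],[1.1,-3,0,0],[1.1,-2.4,0,0],[0.9,-1.3,0,0],[0,-0.5,0,0],[0,0,0,0],[0,0,0,0],[0,0,0,0]]'; python3 - <<'E'
from h import *
place(0,.146)
E
```

```text
time: 55.92
tool_pos: [0.5139, -0.0024, 0.2444]
tool_rot: [-0.0, 1.0, 0.028, -0.001]
contact_force: [-0.0, 0.4, -0.1]
gripper_width: 0.103
time: 56.58
tool_pos: [0.55, 0.0983, 0.2449]
tool_rot: [0.0, 1.0, 0.028, -0.0]
contact_force: [-0.2, -0.8, -0.3]
gripper_width: 0.1
at [0.55   0.0983 0.2449] ang 3.17 tilt 0.05 q6 -0.01 F [-0.2 -0.8 -0.3] w 0.1 t 56.58
shift cm [ 0.27 -0.07  9.89] turn units -0.01 (other way 29.99 ) rows>= 3
   if turned first: [ 0.27 -0.07  9.89]
```

```bash
python3 -m crank '[[0.25,0.05,1,0],[0,0,2,0],[0,0,2,0],[0,0,2,0],[0,0,1.6,0],[0,0,0.8,0],[0,0,0.4,0],[0,0,0,0],[0,0,0,0]]'; python3 - <<'E'
from h import *
place(0,.134)
f=manip.grab_frame("wrist");save(bright(f),"w22",(130,60,430,360),2)
E
```

```text
time: 57.33
tool_pos: [0.5535, 0.0986, 0.1481]
tool_rot: [-0.0, 1.0, 0.028, 0.001]
contact_force: [-0.1, -0.1, -0.4]
gripper_width: 0.1
at [0.5535 0.0986 0.1481] ang 3.2 tilt 0.07 q6 -0.01 F [-0.1 -0.1 -0.4] w 0.1 t 57.33
shift cm [-0.09 -0.06  1.41] turn units -0.0 (other way 30.0 ) rows>= 1
   if turned first: [-0.09 -0.06  1.41]
```

View pics/w22.png

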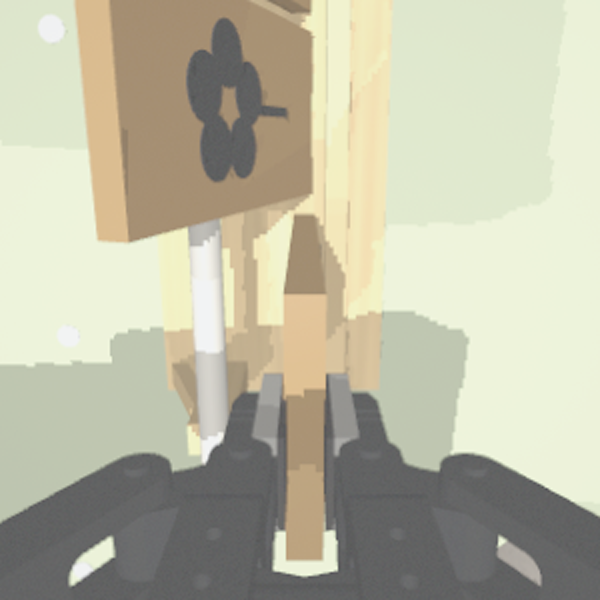

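```bash
python3 -m crank '[[-0.08,0,0.4,0],[0,0,0.4,0],[0,0,0.4,0],[0,0,0.2,0],[0,0,0,0],[0,0,0,0]]'; python3 -m crank '[[0,0,0.15,0],[0,0,0.05,0],[0,0,0,0],[0,0,0,0]]'
```

```text
time: 57.88
tool_pos: [0.5521, 0.0988, 0.1332]
tool_rot: [0.0, 1.0, 0.028, -0.0]
contact_force: [1.2, -0.2, -0.9]
gripper_width: 0.103
time: 58.22
tool_pos: [0.5528, 0.0989, 0.1327]
tool_rot: [-0.0, 1.0, 0.028, 0.001]
contact_force: [-1.6, 0.6, 5.2]
gripper_width: 0.099
```

```bash
python3 -m crank '[[0,0,-0.1,0],[0,0,0,0],[0,0,0,0],[0,0,0,0],[0,0,0,0],[0,0,0,0]]' 0.25; python3 -m crank '[[-0.4,0,0,0],[-0.4,0,0,0],[-0.3,0,0,0],[-0.3,0,0,0],[-0.3,0,0,0],[-0.3,0,0,0],[-0.3,0,0,0],[-0.3,0,0,0],[-0.3,0,0,0],[-0.3,0,0,0]]';python3 -m crank '[[-0.3,0,0,0],[-0.3,0,0,0],[-0.3,0,0,0],[-0.2,0,0,0],[-0.2,0,0,0],[0,0,0,0],[0,0,0,0]]'; python3 -m crank '[[0,0,-0.5,0],[0,0,-1,0],[0,0,-1.5,0],[0,0,-2,0],[0,0,-2,0],[0,0,-2,0],[-2,2,-2,0],[-3,2,0,0],[-2,2,0,0],[0,0,0,0]]'; python3 - <<'E'
from h import *
for n in("top","scene"):
    f=manip.grab_frame(n);save(bright(f),n+"23",s=1.4)
go(.404,-.5,.25,-84.8)
E
```

```text
time: 58.72
tool_pos: [0.552, 0.0988, 0.132]
tool_rot: [-0.0, 1.0, 0.028, -0.0]
contact_force: [-0.7, -0.3, -0.4]
gripper_width: 0.251
time: 59.55
tool_pos: [0.5199, 0.097, 0.1323]
tool_rot: [0.0, 1.0, 0.028, -0.0]
contact_force: [-0.0, -0.0, 0.2]
gripper_width: 0.249
time: 60.13
tool_pos: [0.5073, 0.0963, 0.1324]
tool_rot: [0.0, 1.0, 0.028, 0.0]
contact_force: [0.4, -0.5, 0.8]
gripper_width: 0.248
time: 60.97
tool_pos: [0.4392, 0.0303, 0.244]
tool_rot: [0.001, 1.0, 0.027, 0.001]
contact_force: [-0.9, 0.2, 0.1]
gripper_width: 0.25
at [0.4409 0.032  0.2436] ang 3.14 tilt 0.15 q6 -0.15 F [ 0.5  0.5 -0.3] w 0.253 t 61.07
shift cm [-6.59 52.92 -0.66] turn units 14.66 (other way -15.34 ) rows>= 16
   if turned first: [52.65  8.49 -0.66]
```

View pics/top23.png

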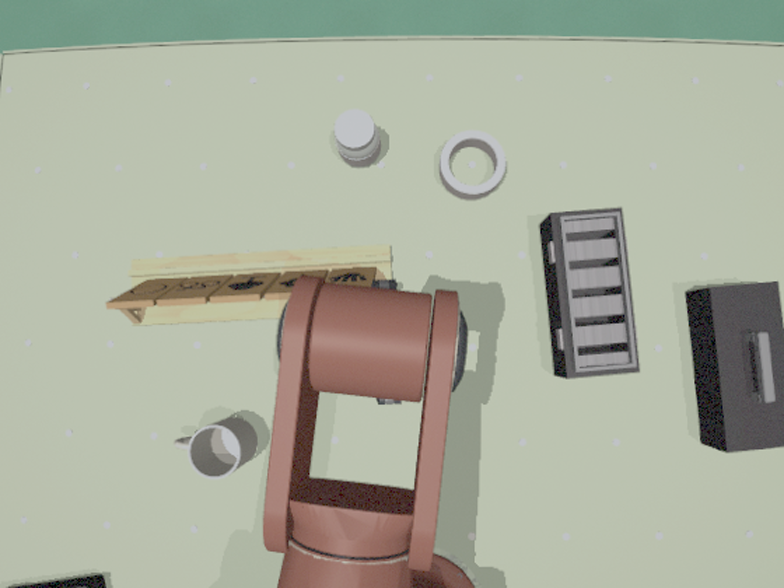

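View pics/scene23.png

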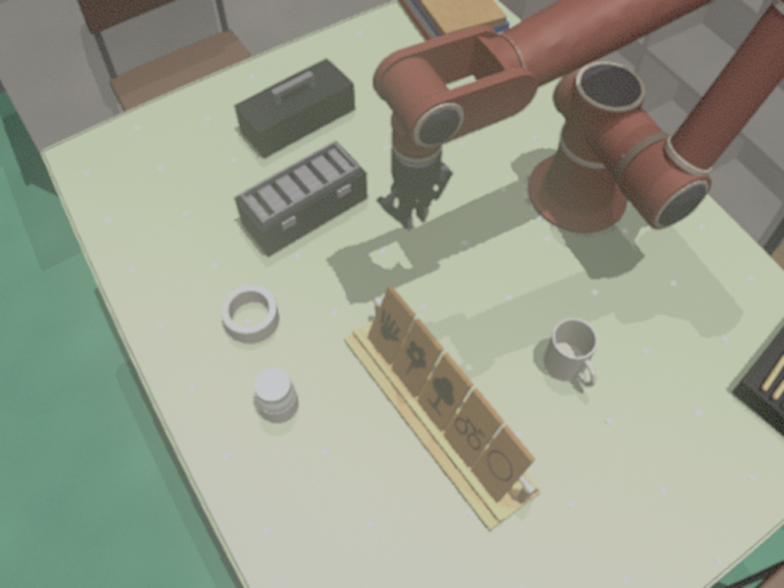

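All five boards lean in a row with gaps between them, pictures forward and right way up. The case is empty. Next I'll measure the cover's handle at z = 0.118, and recheck the case.

```bash
python3 - <<'E'
from h import *
f=manip.grab_frame("top");g=manip.grab_frame("scene")
save(bright(f),"t24",(485,190,560,330),4)
save(bright(g),"s24",(160,40,270,190),4)
E
```

```text
(no output)
```

View pics/t24.png

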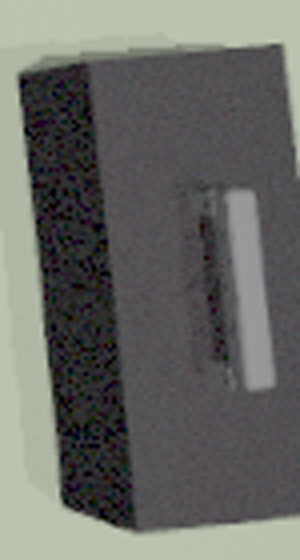

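View pics/s24.png

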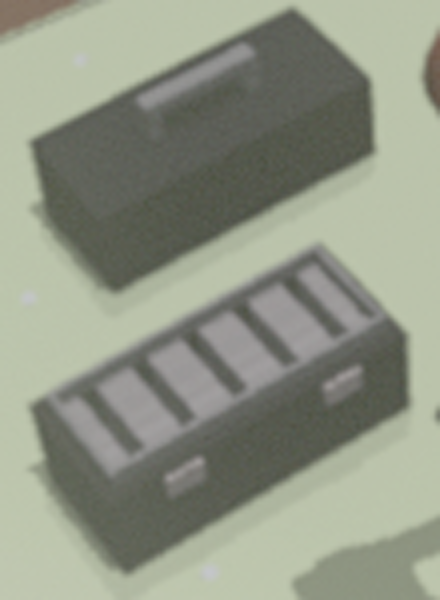

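```bash
python3 - <<'E'
from h import *
f=manip.grab_frame("top");g=manip.grab_frame("scene")
H=np.array([[227,190],[253,189],[274,386],[248,389]])/4+[485,190]
P=plane(f,H,.118);print(P.round(4),P.mean(0)); e=(P[0]+P[1]-P[2]-P[3])/2;print(np.linalg.norm(e),np.degrees(np.arctan2(e[1],e[0])))
T=np.array([[90,64],[137,531]])/4+[485,190];Q=plane(f,T,.083);print("left top edge",Q,np.linalg.norm(Q[0]-Q[1]),np.degrees(np.arctan2(*(Q[0]-Q[1])[1::-1])))
Hs=np.array([[250,47],[137,98],[148,109],[256,56]])/4+[160,40]
print("scene",plane(g,Hs,.118).round(4),plane(g,Hs,.118).mean(0))
# case neck/shoulder corners, top view from t2 (crop 4x,380,140)
C=np.array([[57,49],[257,34],[306,501],[100,520]])/4+[380,140]
W=plane(f,C,.085);print("shoulder",W.round(4),W.mean(0),np.linalg.norm(W[0]-W[1]),np.linalg.norm(W[1]-W[2]))
go(P.mean(0)[0],P.mean(0)[1],.16,-84.8)
E
```

```text
[[ 0.4534 -0.4901  0.118 ]
 [ 0.4539 -0.5038  0.118 ]
 [ 0.3558 -0.5125  0.118 ]
 [ 0.3544 -0.4988  0.118 ]] [ 0.40434988 -0.50129253  0.118     ]
0.0988855333828579 5.026205759767427
left top edge [[ 0.51936874 -0.43872586  0.083     ]
 [ 0.27844093 -0.4591648   0.083     ]] 0.24179321943318755 4.849036852737129
scene [[ 0.3563 -0.5002  0.118 ]
 [ 0.4538 -0.4975  0.118 ]
 [ 0.4521 -0.4823  0.118 ]
 [ 0.3572 -0.4889  0.118 ]] [ 0.40484376 -0.49223675  0.118     ]
shoulder [[ 0.6302 -0.2019  0.085 ]
 [ 0.6389 -0.307   0.085 ]
 [ 0.3969 -0.3273  0.085 ]
 [ 0.3871 -0.221   0.085 ]] [ 0.51325319 -0.26432354  0.085     ] 0.10548131123340782 0.24292922506686673
at [0.4412 0.0329 0.2425] ang 3.28 tilt 0.01 q6 -0.15 F [0.  0.9 0.5] w 0.251 t 61.27
shift cm [-6.74 53.13  8.24] turn units 14.68 (other way -15.32 ) rows>= 16
   if turned first: [52.87  8.51  8.24]
```

```bash
python3 -m crank '[[0,0,-0.3,1.1],[0,0,-0.3,1.1],[0,0,-0.3,1.1],[0,0,-0.3,1.1],[0,0,-0.3,1.1],[0,0,-0.3,1.1],[0,0,-0.3,1.1],[0,0,-0.3,1.1],[0,0,-0.3,1.1],[0,0,-0.3,1.1]]' 1 && python3 -m crank '[[0,0,0,1.1],[0,0,0,1.1],[0,0,0,1.1],[0,0,0,0.35],[0,0,0,0],[0,0,0,0]]'; python3 - <<'E'
from h import *
go(.4043,-.5,.2,-84.8)
E
```

```text
time: 62.1
tool_pos: [0.4411, 0.033, 0.2722]
tool_rot: [0.0, 0.852, -0.523, -0.0]
contact_force: [0.0, -0.7, 0.3]
gripper_width: 1.002
time: 62.6
tool_pos: [0.441, 0.0329, 0.2721]
tool_rot: [0.0, 0.74, -0.673, -0.0]
contact_force: [1.1, 0.1, -0.2]
gripper_width: 0.999
at [0.441  0.0329 0.2721] ang -84.56 tilt 0.04 q6 1.38 F [ 1.1  0.1 -0.2] w 0.999 t 62.6
shift cm [52.7   8.7   7.21] turn units 0.04 (other way -29.96 ) rows>= 16
   if turned first: [52.74  8.48  7.21]
```

```bash
python3 -m crank '[[1.5,0,0,0.04],[3,0.5,0,0],[3.5,0.5,0.3,0],[3.5,0.6,0.3,0],[3.5,0.6,0.3,0],[3.5,0.6,0.3,0],[3.5,0.6,0.3,0],[3.5,0.6,0.3,0],[3.5,0.6,0.3,0],[3.5,0.6,0.3,0]]' && python3 -m crank '[[3.5,0.6,0.3,0],[3.5,0.6,0.3,0],[3.5,0.6,0.6,0],[3.5,0.6,0.6,0],[3,0.6,0.6,0],[2,0.5,0.6,0],[1.2,0,0.6,0],[0,0,0.5,0],[0,0,0,0],[0,0,0,0]]'; python3 - <<'E'
from h import *
go(.4043,-.5,.14,-84.8)
w=manip.grab_frame("wrist");save(bright(w),"w25")
E
```

```text
time: 63.43
tool_pos: [0.4176, -0.2976, 0.2481]
tool_rot: [-0.0, 0.738, -0.675, 0.0]
contact_force: [0.1, 0.1, 0.4]
gripper_width: 1.004
time: 64.27
tool_pos: [0.4011, -0.4992, 0.2066]
tool_rot: [-0.0, 0.738, -0.675, -0.001]
contact_force: [-0.5, 1.0, 0.4]
gripper_width: 1.001
at [ 0.4011 -0.4992  0.2066] ang -84.85 tilt 0.1 q6 0.47 F [-0.5  1.   0.4] w 1.001 t 64.27
shift cm [ 0.12 -0.32  6.66] turn units -0.01 (other way 29.99 ) rows>= 2
   if turned first: [ 0.12 -0.32  6.66]
```

View pics/w25.png

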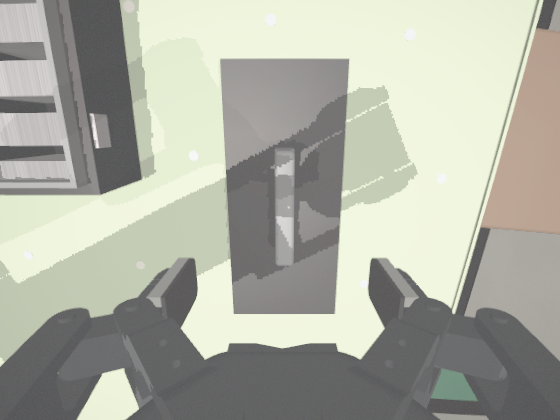

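```bash
python3 -m crank '[[0.1,-0.3,1,0],[0,0,2,0],[0,0,2,0],[0,0,1.5,0],[0,0,1.2,0],[0,0,1.2,0],[0,0,1.2,0],[0,0,0.8,0],[0,0,0,0],[0,0,0,0]]'; python3 - <<'E'
from h import *
go(.4043,-.5,.095,-84.8)
w=manip.grab_frame("wrist");save(bright(w),"w26",s=.8)
E
```

```text
time: 65.15
tool_pos: [0.4038, -0.5009, 0.0979]
tool_rot: [-0.0, 0.738, -0.675, -0.0]
contact_force: [-0.0, -0.2, 0.4]
gripper_width: 1.002
at [ 0.4038 -0.5009  0.0979] ang -84.92 tilt 0.03 q6 0.47 F [-0.  -0.2  0.4] w 1.002 t 65.15
shift cm [-0.08 -0.05  0.29] turn units -0.02 (other way 29.98 ) rows>= 1
   if turned first: [-0.08 -0.05  0.29]
```

View pics/w26.png

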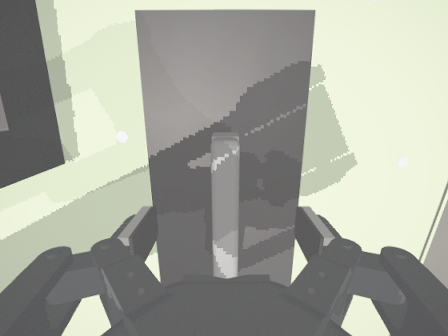

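```bash
python3 -m crank '[[-0.05,0,0.2,0],[0,0,0,0],[0,0,0,0],[0,0,0,0],[0,0,0,0],[0,0,0,0],[0,0,0,0],[0,0,0,0],[0,0,0,0]]' 0 && python3 -m crank '[[0,0,-0.3,0],[0,0,-0.7,0],[0,0,-1.5,0],[0,0,-2.5,0],[0,0,-2.5,0],[0,0,-2.5,0],[0,0,-2.5,0],[0,0,-2,0],[0,0,-1,0],[0,0,0,0]]'; python3 - <<'E'
from h import *
go(.5134,-.263,.245,-84.8)
E
```

```text
time: 65.95
tool_pos: [0.404, -0.5005, 0.0967]
tool_rot: [0.0, 0.738, -0.675, 0.0]
contact_force: [0.1, 1.3, 2.5]
gripper_width: 0.17
time: 66.78
tool_pos: [0.4047, -0.5018, 0.256]
tool_rot: [0.001, 0.738, -0.675, 0.003]
contact_force: [0.2, -0.3, -1.9]
gripper_width: 0.173
at [ 0.4047 -0.5018  0.256 ] ang -84.92 tilt 0.41 q6 0.47 F [ 0.2 -0.3 -1.9] w 0.173 t 66.78
shift cm [-22.83 -12.94   1.  ] turn units -0.02 (other way 29.98 ) rows>= 8
   if turned first: [-22.8  -12.98   1.  ]
```

```bash
python3 -m crank '[[-1,-0.5,0,0],[-2,-1.2,0,0],[-2.8,-1.6,0,0],[-2.8,-1.6,0,0],[-2.8,-1.6,0,0],[-2.8,-1.6,0,0],[-2.8,-1.6,0,0],[-2.8,-1.6,0,0],[-2,-1.1,0,0],[-1,-0.5,0,0]]' && python3 -m crank '[[0,0,0,0],[0,0,0,0],[0,0,0,0]]'; python3 - <<'E'
from h import *
go(.5134,-.263,.205,-84.8)
f=manip.grab_frame("top");g=manip.grab_frame("scene");w=manip.grab_frame("wrist")
save(bright(f),"t27",(370,120,510,290),3.5);save(bright(g),"s27",(140,60,290,190),4);save(bright(w),"w27")
E
```

```text
time: 67.62
tool_pos: [0.5121, -0.2579, 0.2485]
tool_rot: [-0.0, 0.739, -0.674, -0.002]
contact_force: [0.3, -0.1, -2.8]
gripper_width: 0.172
time: 67.87
tool_pos: [0.5115, -0.2625, 0.2504]
tool_rot: [0.0, 0.738, -0.675, -0.001]
contact_force: [0.6, -0.8, -2.4]
gripper_width: 0.169
at [ 0.5115 -0.2625  0.2504] ang -84.96 tilt 0.09 q6 0.88 F [ 0.6 -0.8 -2.4] w 0.169 t 67.87
shift cm [ 0.07 -0.19  4.53] turn units -0.03 (other way 29.97 ) rows>= 2
   if turned first: [ 0.07 -0.19  4.53]
```

View pics/s27.png

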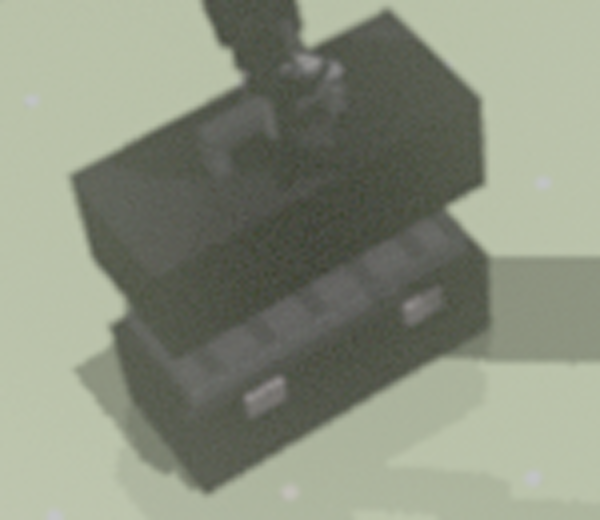

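View pics/w27.png

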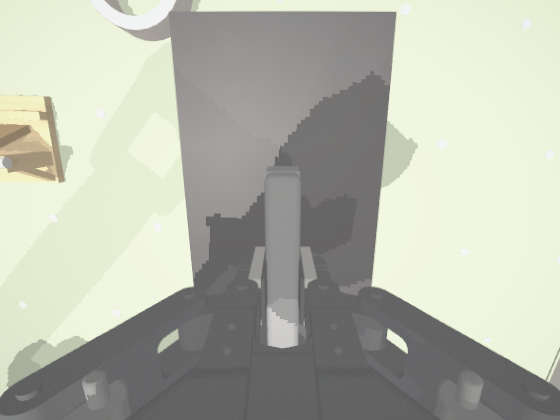

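```bash
python3 -m crank '[[0.05,-0.15,0.8,0],[0,0,1.2,0],[0,0,1.2,0],[0,0,0.8,0],[0,0,0.4,0],[0,0,0,0],[0,0,0,0]]'; python3 - <<'E'
from h import *
go(.5134,-.263,.182,-84.8)
E
python3 -m crank '[[0,0,0.4,0],[0,0,0.4,0],[0,0,0.4,0],[0,0,0.3,0],[0,0,0.2,0],[0,0,0,0],[0,0,0,0]]'; python3 - <<'E'
from h import *
go(.5134,-.263,.182,-84.8)
E
```

```text
time: 68.6
tool_pos: [0.5136, -0.2621, 0.2068]
tool_rot: [0.0, 0.738, -0.675, -0.0]
contact_force: [0.5, 0.6, -1.3]
gripper_width: 0.172
at [ 0.5136 -0.2621  0.2068] ang -84.91 tilt 0.05 q6 0.88 F [ 0.5  0.6 -1.3] w 0.172 t 68.6
shift cm [0.08 0.02 2.48] turn units -0.02 (other way 29.98 ) rows>= 1
   if turned first: [0.08 0.02 2.48]
time: 69.18
tool_pos: [0.5136, -0.2622, 0.1901]
tool_rot: [0.0, 0.738, -0.675, -0.0]
contact_force: [-0.4, -0.3, -2.1]
gripper_width: 0.173
at [ 0.5136 -0.2622  0.1901] ang -84.91 tilt 0.02 q6 0.88 F [-0.4 -0.3 -2.1] w 0.173 t 69.18
shift cm [0.08 0.03 0.81] turn units -0.02 (other way 29.98 ) rows>= 1
   if turned first: [0.08 0.03 0.81]
```

```bash
python3 -m crank '[[0,0,0.3,0],[0,0,0.3,0],[0,0,0.2,0],[0,0,0,0],[0,0,0,0]]'; python3 -m crank '[[0,0,0.1,0],[0,0,0,0],[0,0,0,0]]'; python3 - <<'E'
from h import *
go(.5134,-.263,.182,-84.8)
E
```

```text
time: 69.6
tool_pos: [0.5137, -0.2622, 0.1822]
tool_rot: [0.0, 0.738, -0.675, -0.0]
contact_force: [-0.3, 0.2, -1.7]
gripper_width: 0.174
time: 69.85
tool_pos: [0.5138, -0.2624, 0.1817]
tool_rot: [-0.0, 0.738, -0.675, 0.0]
contact_force: [0.4, -0.0, 0.1]
gripper_width: 0.173
at [ 0.5138 -0.2624  0.1817] ang -84.92 tilt 0.03 q6 0.88 F [ 0.4 -0.   0.1] w 0.173 t 69.85
shift cm [ 0.06  0.05 -0.03] turn units -0.02 (other way 29.98 ) rows>= 1
   if turned first: [ 0.06  0.05 -0.03]
```

Seated: contact at 0.1817, as predicted. Release, retreat and check.

```bash
python3 -m crank '[[0,0,0.05,0],[0,0,0,0],[0,0,0,0],[0,0,0,0],[0,0,0,0],[0,0,0,0],[0,0,-0.5,0],[0,0,-1.5,0],[0,0,-2,0],[0,0,-3,0]]' 1 && python3 -m crank '[[0,0,-3,0],[0,0,-3,0],[0,2,-2,0],[0,3,0,0],[0,3,0,0],[0,3,0,0],[0,3,0,0],[0,2,0,0],[0,0,0,0],[0,0,0,0]]'; python3 - <<'E'
from h import *
f=manip.grab_frame("top");g=manip.grab_frame("scene")
save(bright(f),"t28",s=1.4);save(bright(f),"t28c",(370,120,510,290),3.5);save(bright(g),"s28",(140,60,400,380),1.8);save(bright(g),"s28c",(150,75,280,190),5)
print("tape",plane(f,[[338,117]],.045))
E
```

```text
time: 70.68
tool_pos: [0.5124, -0.2614, 0.2489]
tool_rot: [0.0, 0.738, -0.675, -0.003]
contact_force: [0.2, -0.2, -0.1]
gripper_width: 1.003
time: 71.52
tool_pos: [0.3538, -0.2766, 0.3316]
tool_rot: [-0.0, 0.737, -0.676, 0.001]
contact_force: [0.6, -0.0, -0.5]
gripper_width: 1.0
tape [[ 0.71724274 -0.08932785  0.045     ]]
```

View pics/t28.png

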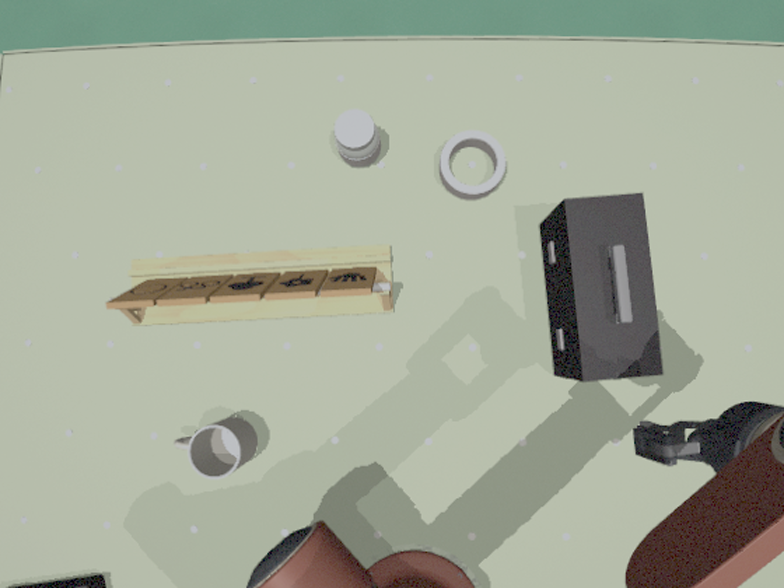

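View pics/s28.png

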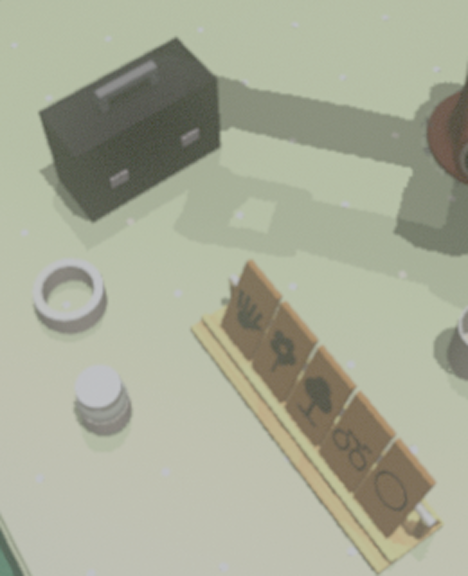

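View pics/s28c.png

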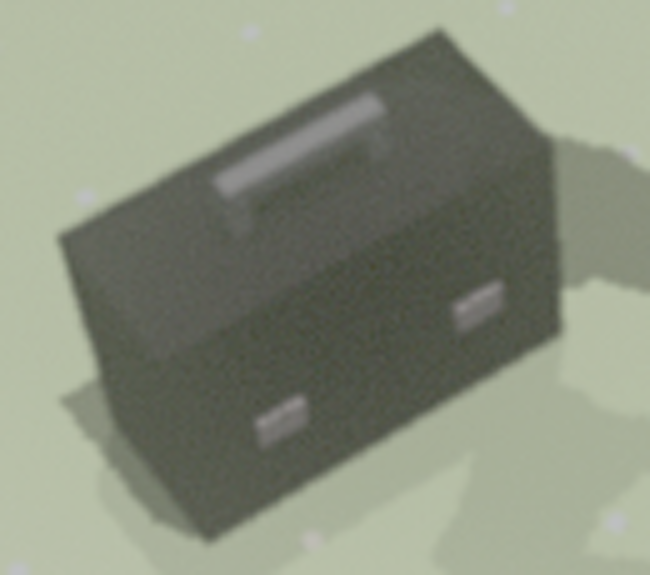

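View pics/t28c.png

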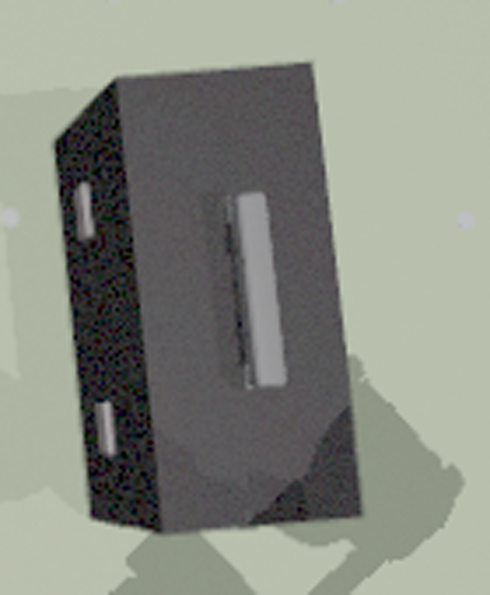

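Everything looks right: the cover is seated as it was at the start, the five boards lean with gaps, and the jar, tape and mug sit at the same pixels as before. Handing in.

```bash
python3 -c "
from plant import manip
print(manip.job_done())"
```

```text
the job is handed in; nothing more can be done
None
```

I handed the job in at about 72 s on the robot's clock, well under the 210 s limit. The interface gave no verdict.

- **Cover off:** I lifted it and stood it handle up on the table beside the case. It did not move while I worked on the boards: a check before picking it up again put the handle within about 2 mm of where I left it.
- **Boards:** All five were in the case. In the final pictures they lean on the rail with gaps between them, foot behind the lip, right way up and picture side showing. From the robot's right to its left they are hand, flower, tree, bicycle and globe. I tipped each one back slowly between the open finger pads. The highest force I saw was about 9 N, when setting one board's foot down.
- **Cover back on:** It touched the case's shoulder with the tool at 0.1817 m, the height I had worked out for fully seated. The final pictures match how it sat at the start.
- **Left alone:** The tape, paint jar and mug are at the same pixel positions as in the first picture.

Only one check disagreed. The scene camera put the cover's handle up to about 9 mm to one side of where the top camera did, most likely because I picked its edges from a blurred picture. I used the top-camera value, and the wrist view confirmed it before each grasp. I did not measure the boards' lean angle or the gaps between them; I judged both from the pictures.

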